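# Turn a junction box mouth down into the drilling-board corner

## Robot

A 7-joint arm with a two-finger parallel gripper is mounted at the origin on the work surface. World frame = base frame: x ahead of the robot, y to its left, z up, the work surface at z = 0. Lengths are in m, angles in degrees, forces in N, time in s.
With the tool pointing down it reaches from about 0.4 to 0.85 m from the base axis. Payload 4.5 kg.
Tool frame: the origin (TCP) lies at the very end of the fingers, on their centre line; the grasp point (between the pads) lies 19 mm behind it; z points along the fingers, x is the direction in which the jaws open and shut, and the axes are right-handed (so a half turn about z gives the same grasp; the last joint's range is limited). The gripper opens to 88 mm and grips with 3 to 60 N. Pads are 18 mm wide; open, the fingers measure 123 mm over their backs; the gripper's body (75 mm by 187 mm) begins 45 mm behind the grasp point.
Start: joints at [74.588, 39.483, -11.15, 89.685, 9.013, 51.709, -12.324], TCP at [0.186, -0.597, 0.239] pointing down, gripper open.
Joint ranges: [-172.22, 172.22], [-26.19, 119.32], [-84.43, 86.54], [7.71, 146.69], [-57.33, 237.33], [2.42, 119.75], [-152.13, 152.13]. Speed limits (degrees/s): [147.25, 147.25, 180, 180, 180, 180, 180].

## Interface

Orientations are given as a 3x3 rotation matrix whose columns are the frame's x, y, z axes.
In Python, from station import bot, optics gives the robot as it stands.
- The arm moves only by the tool arm_command, never from a script. Its argument "steps" is one flat list of numbers, 7 for each row, row after row: the shift along the tool's x, y, z in m, then the turn, a rotation vector about the tool's x, y, z in rad, then the finger opening in m, from 0 to 0.0881. In form: [tx, ty, tz, wx, wy, wz, gripper, tx, ty, tz, wx, wy, wz, gripper, ...]. A call has 1 to 10 rows; each row is the pose to reach, as a shift and turn from the pose measured when the call began, along the tool's axes at that moment; what a row does not reach only later rows make up. A row lasts 1/8 s, in which the tool goes at most 62.5 mm and 10.7 degrees, less where a joint would pass 70% of its speed; a pose out of reach is approached as far as the arm can. A call with a gripper value outside its range is refused whole. The fingers move at their own pace and stop on an object; "grip_force" is the grip in N (left out, the last holds). Time passes only in rows, so rows that repeat a pose let the fingers close. It gives the time, the measured TCP pose, the force and the opening at its end, in the units of the state.
- bot.get_obs(): the state, without advancing time (a new reading comes with each control period).
- optics.snapshot(name): name is "scene" or "top" or "wrist"; returns a dict with "color" (480x640x3 uint8, red, green, blue), "range_z" (480x640 float32, m along the optical axis (not along the pixel's ray), 0 where there is no reading), "camera_matrix" (3x3 intrinsics, pixels), "dist" ([k1, k2, p1, p2, k3] as OpenCV has them; the pictures are not rectified), "cam_to_world" (4x4, takes a point from camera to world coordinates). Camera axes: x right, y down, z forward; pixel columns grow to the right and rows downward; lengths in m; the calibration is good to about 2 mm. A picture is of the moment at which its call begins.
- bot.sign_off(): hands the job in, once; it reports no verdict.
The state is a dict: "t": time; "qpos": joint angles; "joint_velocities": joint speeds; "tau": joint torques, N m; "tcp_pos": TCP position; "eef_rot": TCP orientation; "contact_force": force on the tool from outside, world axes, zero at the start; "torque": the same for the moment, N m; "finger_gap": finger opening in m.
Only numpy, scipy, OpenCV 4.12 (cv2) and the standard library are available. Lean on these libraries where they do the work, as an engineer would, in place of code of your own. Each camera call takes 0.05 s, during which the arm holds its last target.

## Task

The back of the grey metal junction box is to be drilled: turn the box over in two goes, first setting it down on an end or a side and letting go to take a fresh grip, then set it mouth down on the drilling board. Its long side must lie snug against the long fence and its end snug against the short fence, with no gap at either. Do not drop it or let it topple, leave everything else where it is, and let go of the box at the end.

Things in the scene. Friction and masses are not known exactly. Their poses are not given: they have to be found in the camera images.
- jbox_center (a point): centre of the loose grey cast junction box, 92 (its x) x 54 (its y) x 46 mm (its z), open on one face, walls 3 mm, about 0.17 kg, smooth flat outside. +z points out of the open mouth, -z out of the closed back, which bears a red drilling mark. It starts on the desk, mouth up; it also stands safely on a 54 x 46 mm end. Both ends are alike
- board_corner (a point): inner corner of the drilling board (plywood, 260 x 220 mm, fixed), at its top face, 18 mm above the desk. +z up. The short fence (along y) begins at x = 0, the long fence (along x) at y = 0; both are 16 mm high above the board, 20 mm thick. The free surface runs 240 mm to -x and 200 mm to -y of this point
- cover: the box's loose blank steel cover plate, 92 x 54 x 4 mm, lying flat (bystander); origin under its centre
- tape: roll of blue tape lying flat, 68 mm across, 19 mm high (bystander); origin under its centre
- pencil: flat yellow carpenter's pencil, 150 x 14 x 8 mm, lying on the drilling board along the board's y (bystander, stays there); origin under its centre
- holesaw: dark steel hole saw, 25 mm across, 60 mm high, standing (bystander); origin under its centre
- jar: clear jar with black cap, 60 mm across, 75 mm high (bystander); origin under its centre
- driver: screwdriver with orange handle, lying (bystander)
- cleaner: orange bottle, 60 mm across, 190 mm high (bystander); origin under its centre
- drill: grey cordless drill standing on its battery, about 210 mm high, 250 mm long (bystander); origin under its battery
- jbox: the same junction box as jbox_center; this origin is at the centre of its back's outside face, 23 mm from the box's centre
Not all that is in view belongs to the job. Leave any orange look-alike of the jbox alone.

How it is judged (in metres and radians):
On the way:
1. the box stands on an end or lies on a long side, let go and at rest (angle between jbox's own z axis and vertical between 1.45 and 1.69 rad and contact force between jbox and the fingers below 0.1 N and linear speed of jbox below 0.02 m/s), for 0.2 s.
At the end, for the whole second after the job is handed in: The box rests mouth down (within 3 degrees) flat on the drilling board, let go, its long side against the long fence and its end against the short fence, each with a gap of less than 2.5 mm, square to the fences within 0.04 rad (angle between jbox's own z axis and vertical above 3.09 rad and z of jbox_center in the frame of board_corner between 0.019 and 0.026 m and x of jbox_center in the frame of board_corner between -0.0485 and -0.043 m and y of jbox_center in the frame of board_corner between -0.0295 and -0.024 m and angle between the x axis of jbox and the x axis of board_corner, either way round below 0.04 rad and linear speed of jbox below 0.01 m/s and contact force between jbox and the fingers below 0.1 N); the robot touches nothing.
It fails at once if the box is dropped or topples (moves faster than 0.4 m/s while the fingers do not touch it) (contact force between jbox and the fingers below 0.1 N and linear speed of jbox above 0.4 m/s).
It fails at once if a bystander is disturbed (moved more than 30 mm) (distance of any of cover, tape, pencil, holesaw, jar, driver, cleaner, drill from where it was at the start of the episode above 0.03 m).
It also fails if it takes over 67 s, if anything falls off the work surface, if the arm or the gripper's body presses on something with over 40 N, if the wrist force passes 120 N, or if a joint passes its speed limit or range.

## Working session

There is one attempt and no reset: what is moved stays moved. The work goes in short steps, Python scripts to look and compute and a tool call to move; the robot and the scene stay as the last step left them, time stands still between calls to the robot, and variables do not carry over. Pictures are saved under pics/ and viewed, and the job is handed in when it is done.

Besides the shell and the picture viewer there is one more tool, called after "Request:" by a JSON object that holds its "op" and its "data". arm_command: Moves the arm, as the interface text tells. Its arguments: {"type":"object","properties":{"steps":{"type":"array","items":{"type":"number"}},"grip_force":{"type":"number"}},"required":["steps"]}

```bash
ls; mkdir -p pics; python3 - <<'E'
from station import bot, optics
import cv2,numpy as np
o=bot.get_obs(); print({k:np.round(v,3).tolist() for k,v in o.items()})
for n in ["scene","top","wrist"]:
    s=optics.snapshot(n); cv2.imwrite(f"pics/{n}0.png",s["color"][:,:,::-1]); np.savez(f"{n}0.npz",**s)
    print(n,np.round(s["camera_matrix"],1).tolist(),s["dist"],np.round(s["cam_to_world"],3).tolist())
E
```

```text
pics
{'t': 0.0, 'qpos': [74.588, 39.535, -11.143, 89.745, 9.012, 51.71, -12.325], 'joint_velocities': [0.052, -0.121, -0.062, -0.099, -0.069, 0.019, -0.061], 'tau': [0.0, -52.756, -1.267, -15.343, -0.053, 0.007, 0.0], 'tcp_pos': [0.186, -0.596, 0.238], 'eef_rot': [[0.298, -0.954, -0.001], [-0.954, -0.298, 0.002], [-0.002, 0.0, -1.0]], 'contact_force': [0.462, -0.244, 0.297], 'torque': [-0.042, -0.033, -0.031], 'finger_gap': 0.088}
scene [[489.6, 0.0, 314.8], [0.0, 489.6, 228.4], [0.0, 0.0, 1.0]] [0.00614817 0.         0.         0.         0.        ] [[-0.786, 0.327, -0.525, 1.24], [0.618, 0.439, -0.653, 0.94], [0.017, -0.837, -0.547, 0.788], [0.0, 0.0, 0.0, 1.0]]
top [[562.8, 0.0, 320.5], [0.0, 562.8, 242.2], [0.0, 0.0, 1.0]] [-0.04387201  0.          0.          0.          0.        ] [[-0.024, -0.98, 0.196, 0.28], [-0.999, 0.029, 0.022, 0.056], [-0.027, -0.195, -0.98, 1.443], [0.0, 0.0, 0.0, 1.0]]
wrist [[421.0, 0.0, 317.0], [0.0, 421.0, 239.1], [0.0, 0.0, 1.0]] [-0.02028608  0.          0.          0.          0.        ] [[0.299, -0.906, -0.299, 0.265], [-0.954, -0.284, -0.092, -0.571], [-0.002, 0.313, -0.95, 0.385], [0.0, 0.0, 0.0, 1.0]]
```

View pics/top0.png

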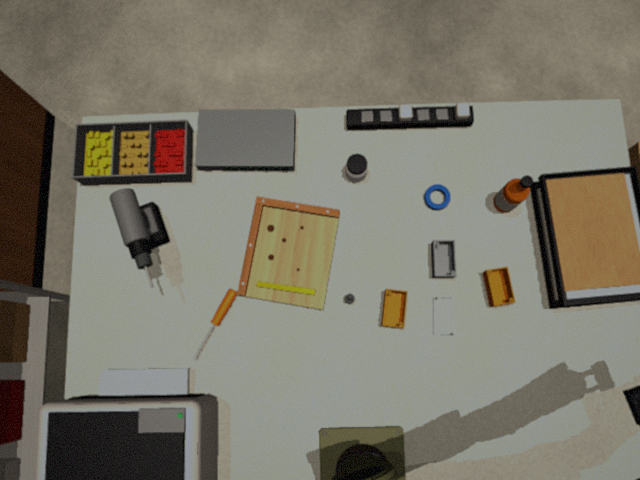

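View pics/scene0.png

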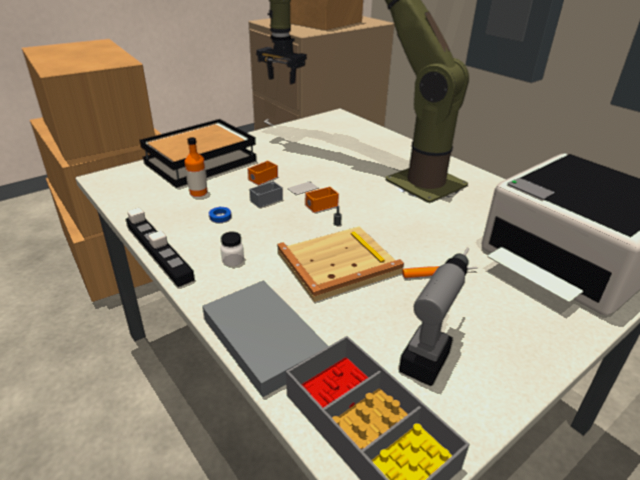

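View pics/wrist0.png

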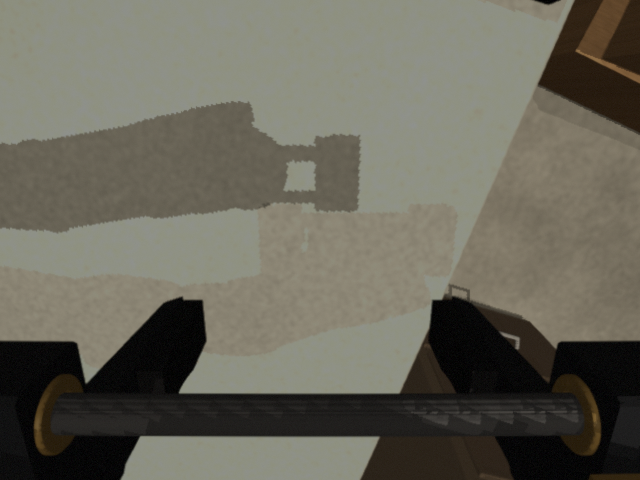

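```bash
cat > h.py <<'E'
import numpy as np,cv2
def rays(s,uv):
    uv=np.asarray(uv,float).reshape(-1,1,2)
    n=cv2.undistortPoints(uv,s["camera_matrix"],s["dist"]).reshape(-1,2)
    return np.c_[n,np.ones(len(n))]
def w_depth(s,uv):
    uv=np.asarray(uv); r=rays(s,uv); z=np.array([s["range_z"][int(round(v)),int(round(u))] for u,v in uv])
    T=s["cam_to_world"]; return (r*z[:,None])@T[:3,:3].T+T[:3,3]
def w_plane(s,uv,h):
    T=s["cam_to_world"]; d=rays(s,uv)@T[:3,:3].T; o=T[:3,3]
    return o+d*((h-o[2])/d[:,2])[:,None]
def cloud(s,x0,x1,y0,y1):
    u,v=np.meshgrid(np.arange(x0,x1),np.arange(y0,y1)); uv=np.c_[u.ravel(),v.ravel()]
    return uv,w_depth(s,uv)
def crop(s,x0,x1,y0,y1,f,name):
    c=cv2.resize(s["color"][y0:y1,x0:x1],None,fx=f,fy=f,interpolation=cv2.INTER_CUBIC)
    cv2.imwrite(name,c[:,:,::-1])
E
python3 - <<'E'
from station import bot, optics
print([a for a in dir(bot) if a[0]!='_'],[a for a in dir(optics) if a[0]!='_'])
from h import *
s=dict(np.load("top0.npz"))
crop(s,420,470,230,290,10,"pics/c1.png"); crop(s,230,350,190,315,4.8,"pics/c2.png")
print(w_depth(s,[(443,258),(443,280),(349,298),(436,197),(395,308),(500,285)]))
E
```

```text
['MotionError', 'get_obs', 'sign_off'] ['snapshot']
[[ 0.51554655 -0.22614291  0.01020445]
 [ 0.45914809 -0.22313566  0.00638514]
 [ 0.41443242  0.02027779  0.06186985]
 [ 0.68092669 -0.22038626  0.00141254]
 [ 0.39128451 -0.09706569  0.00533585]
 [ 0.44195945 -0.36762169  0.00688121]]
```

View pics/c1.png

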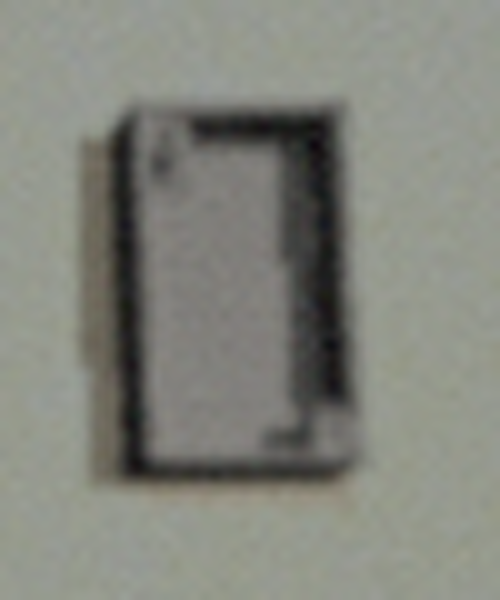

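View pics/c2.png

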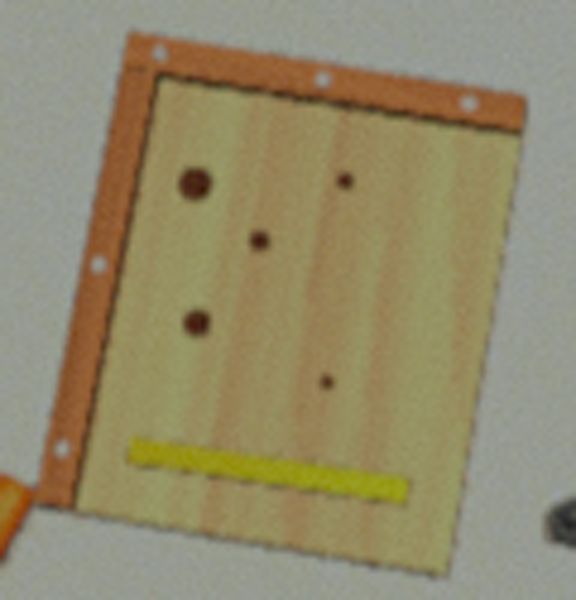

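```bash
cat >> h.py <<'E'
from scipy.spatial.transform import Rotation as Ro
def plan(o,p,R):
    R0=np.array(o["eef_rot"]);p0=np.array(o["tcp_pos"])
    t=R0.T@(np.asarray(p)-p0); w=Ro.from_matrix(R0.T@R).as_rotvec()
    print("shift",np.round(t,4).tolist(),"rot",np.round(w,4).tolist(),"rows>=",round(max(np.linalg.norm(t)/.0625,np.degrees(np.linalg.norm(w))/10.7),1))
def RT(yaw,pitch):
    """tool heading f at yaw (deg world), z axis pitch (deg; -90 down, 0 forward); x = right of f"""
    y,a=np.radians(yaw),np.radians(pitch)
    f=np.array([np.cos(y),np.sin(y),0]);k=np.array([0,0,1.])
    z=np.cos(a)*f+np.sin(a)*k; x=np.array([np.sin(y),-np.cos(y),0]); return np.c_[x,np.cross(z,x),z]
E
python3 - <<'E'
from h import *
from station import bot
import json
s=dict(np.load("top0.npz"))
b=w_plane(s,[(433,240.5),(454.3,240.5),(455.5,277),(434,277)],.046);print("box rim",b.round(4))
print("c",b.mean(0))
c=lambda p:(230+p[0]/4.8-.4,190+p[1]/4.8-.4)
# fence tops z=.034 outer corners, inner edge
q=w_plane(s,[c(p) for p in [(130,33),(526,97),(38,502)]],.034);print("fence outer",q.round(4))
q=w_plane(s,[c(p) for p in [(157,75),(523,131),(77,508),(447,575)]],.018);print("board",q.round(4))
q=w_plane(s,[c(p) for p in [(157,75),(523,131),(77,508),(447,575)]],.034);print("board@34",q.round(4))
o=bot.get_obs(); open("data.jsonl","a").write(json.dumps({k:np.asarray(v).tolist() for k,v in o.items()})+"\n")
plan(o,[.53,-.23,.20],RT(0,-90))
E
```

```text
box rim [[ 0.5551 -0.1969  0.046 ]
 [ 0.5535 -0.2505  0.046 ]
 [ 0.4608 -0.247   0.046 ]
 [ 0.4624 -0.1936  0.046 ]]
c [ 0.50795219 -0.22200668  0.046     ]
fence outer [[0.6881 0.2508 0.034 ]
 [0.6454 0.0371 0.034 ]
 [0.4342 0.2999 0.034 ]]
board [[0.6684 0.2382 0.018 ]
 [0.6306 0.0391 0.018 ]
 [0.4323 0.2818 0.018 ]
 [0.3918 0.0864 0.018 ]]
board@34 [[0.664  0.2362 0.034 ]
 [0.6267 0.0393 0.034 ]
 [0.4305 0.2793 0.034 ]
 [0.3905 0.086  0.034 ]]
shift [-0.2469, -0.4374, 0.0384] rot [0.0003, 0.0013, 0.3028] rows>= 8.1
```

Request:
{"op": "arm_command", "data": {"steps": [-0.05,-0.09,0.008,0,0,0.06,0.088,-0.1,-0.18,0.015,0,0.0,0.12,0.088,-0.15,-0.27,0.023,0,0,0.18,0.088,-0.2,-0.35,0.03,0,0,0.25,0.088,-0.247,-0.437,0.038,0,0.001,0.303,0.088,-0.247,-0.437,0.038,0,0.001,0.303,0.088,-0.247,-0.437,0.038,0,0.001,0.303,0.088,-0.247,-0.437,0.038,0,0.001,0.303,0.088,-0.247,-0.437,0.038,0,0.001,0.303,0.088,-0.247,-0.437,0.038,0,0.001,0.303,0.088]}}

```text
t: 1.4
tcp_pos: [0.5292, -0.2302, 0.2001]
eef_rot: [[0.0, -1.0, -0.002], [-1.0, -0.0, -0.0], [0.0, 0.002, -1.0]]
contact_force: [0.3, -0.3, -1.2]
finger_gap: 0.0878
```

```bash
cat >> h.py <<'E'
import json
def log():
    from station import bot
    o=bot.get_obs(); open("data.jsonl","a").write(json.dumps({k:np.asarray(v).tolist() for k,v in o.items()})+"\n")
    print("t",o["t"],"q",np.round(o["qpos"],1).tolist(),"p",np.round(o["tcp_pos"],4).tolist(),"gap",round(float(o["finger_gap"]),4),"F",np.round(o["contact_force"],1).tolist()); print(np.round(o["eef_rot"],3).tolist())
    return o
def snap(n,name):
    from station import optics
    s=optics.snapshot(n); cv2.imwrite(f"pics/{name}.png",s["color"][:,:,::-1]); np.savez(f"{name}.npz",**s); return s
E
python3 - <<'E'
from h import *
log(); snap("wrist","w1")
E
```

```text
t 1.4 q [20.0, 38.5, -1.9, 100.7, 1.8, 40.9, -72.8] p [0.5292, -0.2302, 0.2001] gap 0.0878 F [0.3, -0.3, -1.2]
[[0.0, -1.0, -0.002], [-1.0, -0.0, -0.0], [0.0, 0.002, -1.0]]
```

View pics/w1.png

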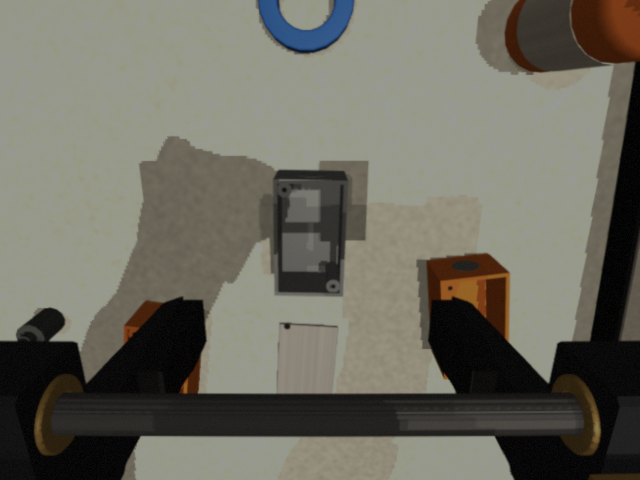

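```bash
cat > fit.py <<'E'
import numpy as np,json,itertools
from scipy.optimize import least_squares
from scipy.spatial.transform import Rotation as Ro
D=[json.loads(l) for l in open("data.jsonl")]
def fk(q,s,L,psi0,psi):
    d1,d3,d5,d7,a3,a4,a6=L
    q=np.radians(q)
    T=np.eye(4)
    def m(T,ax,th,t=(0,0,0)):
        A=np.eye(4);A[:3,:3]=Ro.from_euler(ax,th).as_matrix();A[:3,3]=t
        return T@A
    T=m(T,'z',s[0]*q[0]+psi0,(0,0,d1))
    T=m(T,'y',q[1])
    T=m(T,'z',s[1]*q[2],(0,0,d3))
    T=m(T,'y',q[3],(a3,0,0)); 
    T=m(T,'z',s[2]*q[4],(a4,0,d5))
    T=m(T,'y',q[5])
    T=m(T,'z',s[3]*q[6]+psi,(a6,0,d7))
    return T
if __name__=="__main__":
    res=[]
    for s in itertools.product([1,-1],repeat=4):
        for psi in np.radians([0,90,180,-90]):
          for off in (0,1):
            def f(v):
                L=np.r_[v[:4],v[4:] if off else np.zeros(3)]
                r=[]
                for o in D:
                    T=fk(o["qpos"],s,L,0,psi); r+=list((T[:3,3]-o["tcp_pos"])*5)+list((T[:3,:3]-np.array(o["eef_rot"])).ravel())
                return np.r_[r,1e-3*np.array(v[4:])]
            z=least_squares(f,[.35,.35,.35,.3]+[0]*(3*off)); res.append((z.cost,s,psi,off,z.x.round(4).tolist()))
    res.sort(key=lambda r:r[0]); 
    for r in res[:5]: print(r)
E
python3 fit.py; python3 - <<'E'
from h import *
s=dict(np.load("w1.npz")); crop(s,260,360,155,310,5,"pics/c3.png")
E
```

```text
(np.float64(5.594942836329922e-09), (-1, -1, -1, -1), np.float64(3.141592653589793), 1, [60.4019, 0.8857, 0.3176, 60.7171, -0.0622, -0.0365, 0.0774])
(np.float64(0.004130769303999527), (-1, -1, -1, -1), np.float64(3.141592653589793), 0, [67.8762, 0.8612, 0.2142, 68.1788])
(np.float64(0.021286811762350064), (1, -1, -1, 1), np.float64(0.0), 1, [595.7623, -2.109, -3.5115, 598.6899, 0.875, -4.0812, -1.0801])
(np.float64(0.10224352070096583), (-1, -1, 1, -1), np.float64(3.141592653589793), 1, [5.2196, -7.7276, 0.8872, -1.9372, 0.306, 0.0531, -4.6045])
(np.float64(0.12041257216528467), (-1, -1, 1, -1), np.float64(3.141592653589793), 0, [-0.1879, 0.5591, 0.3452, -0.2137])
```

View pics/c3.png

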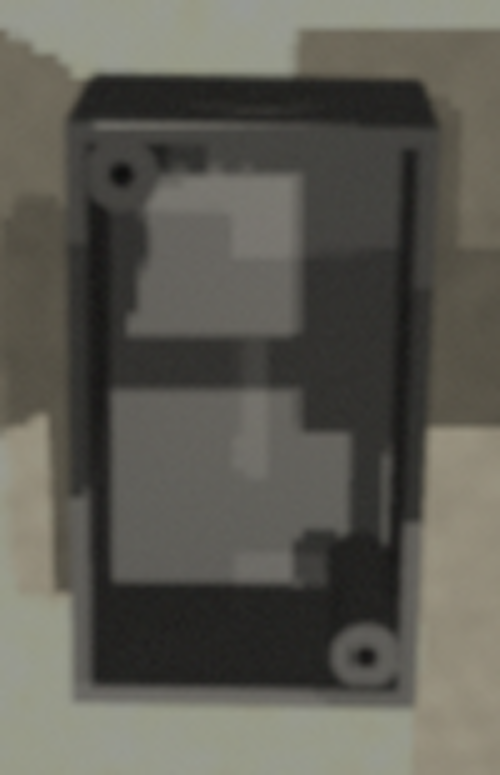

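```bash
python3 - <<'E'
from h import *
s=dict(np.load("w1.npz"))
b=w_plane(s,[(260+u/5-.4,155+v/5-.4) for u,v in [(70,122),(438,127),(413,703),(74,700)]],.046);print(b.round(4),b.mean(0))
print(np.degrees(np.arctan2(*(b[0]-b[3])[[1,0]])),np.degrees(np.arctan2(*(b[1]-b[2])[[1,0]])),[np.linalg.norm(b[i]-b[i-1]) for i in range(4)])
E
```

```text
[[ 0.5579 -0.1977  0.046 ]
 [ 0.5572 -0.2506  0.046 ]
 [ 0.4659 -0.2488  0.046 ]
 [ 0.4664 -0.1954  0.046 ]] [ 0.51187038 -0.22312563  0.046     ]
-1.4183807387283276 -1.1344985612552867 [np.float64(0.0915481081544141), np.float64(0.052914278019751154), np.float64(0.09131569474143725), np.float64(0.053369930650296805)]
```

Request:
{"op": "arm_command", "data": {"steps": [0,0,-0.02,0.17,0,0,0.088,0,0,-0.04,0.35,0,0,0.088,0,0,-0.05,0.52,0,0,0.088,0,0,-0.05,0.7,0,0,0.088,0,0,-0.05,0.87,0,0,0.088,0,0,-0.05,1.0,0,0,0.088,0,0,-0.05,1.0,0,0,0.088,0,0,-0.05,1.0,0,0,0.088]}}

```text
t: 2.45
tcp_pos: [0.5327, -0.2966, 0.3228]
eef_rot: [[0.093, -0.677, 0.73], [-0.993, -0.005, 0.122], [-0.079, -0.736, -0.673]]
contact_force: [0.0, -0.9, -0.6]
finger_gap: 0.0879
```

```bash
python3 - <<'E'
from h import *
log()
E
python3 fit.py
```

```text
t 2.45 q [77.9, 38.0, -56.8, 119.3, -57.2, 2.5, 8.0] p [0.5327, -0.2966, 0.3228] gap 0.0879 F [0.0, -0.9, -0.6]
[[0.093, -0.677, 0.73], [-0.993, -0.005, 0.122], [-0.079, -0.736, -0.673]]
(np.float64(0.017048042110490512), (-1, -1, -1, -1), np.float64(3.141592653589793), 1, [-0.0238, 0.8407, 0.3319, 0.2314, -0.0184, -0.0522, 0.188])
(np.float64(0.044579641816937916), (-1, -1, -1, -1), np.float64(3.141592653589793), 0, [0.267, 0.6119, 0.299, 0.3209])
(np.float64(2.13730756856285), (1, 1, 1, 1), np.float64(0.0), 1, [-0.4086, -5.3635, -3.5844, -5.2352, 7.1209, -2.1786, 1.1705])
(np.float64(2.4976538671917483), (-1, -1, 1, 1), np.float64(-1.5707963267948966), 1, [0.114, 0.1099, 0.0271, 0.0049, 0.2647, -0.2974, -0.107])
(np.float64(2.5939715779040537), (-1, -1, 1, 1), np.float64(-1.5707963267948966), 0, [0.2647, 0.5731, 0.348, 0.2461])
```

```bash
python3 - <<'E'
from h import *
from station import bot
o=bot.get_obs(); print(o["joint_velocities"])
plan(o,[.53,-.23,.25],RT(-10,-75))
E
```

```text
[ 62.92690029  27.70623856 -59.32670943  -5.78112504  -1.2497733
   0.28820928  34.93125114]
shift [-0.0606, 0.055, 0.0551] rot [-0.5539, 0.2087, 0.191] rows>= 3.3
```

Request:
{"op": "arm_command", "data": {"steps": [-0.03,0.03,0.03,-0.2,0.1,0.1,0.088,-0.061,0.055,0.055,-0.4,0.15,0.15,0.088,-0.061,0.055,0.055,-0.55,0.21,0.19,0.088,-0.061,0.055,0.055,-0.55,0.21,0.19,0.088,-0.061,0.055,0.055,-0.55,0.21,0.19,0.088,-0.061,0.055,0.055,-0.55,0.21,0.19,0.088,-0.061,0.055,0.055,-0.55,0.21,0.19,0.088,-0.061,0.055,0.055,-0.55,0.21,0.19,0.088]}}

```text
t: 3.45
tcp_pos: [0.5284, -0.2308, 0.2497]
eef_rot: [[-0.176, -0.95, 0.258], [-0.984, 0.17, -0.046], [0.0, -0.263, -0.965]]
contact_force: [-0.6, 0.0, 0.2]
finger_gap: 0.0878
```

```bash
sed -i 3d data.jsonl; python3 - <<'E'
from h import *
o=log(); print(o["joint_velocities"].round(1))
E
python3 fit.py
```

```text
t 3.45 q [4.3, 32.1, 25.9, 113.1, -39.4, 27.9, -41.5] p [0.5284, -0.2308, 0.2497] gap 0.0878 F [-0.6, 0.0, 0.2]
[[-0.176, -0.95, 0.258], [-0.984, 0.17, -0.046], [0.0, -0.263, -0.965]]
[ 1.8  0.1 -0.8  0.4  0.2  0.3 -0.7]
(np.float64(0.021714852073498526), (-1, -1, -1, -1), np.float64(3.141592653589793), 1, [0.3537, 0.8475, 0.3158, 1.1404, -0.8734, -0.0294, -0.5048])
(np.float64(0.07504718290057295), (-1, -1, -1, -1), np.float64(3.141592653589793), 0, [0.3801, 0.5324, 0.3738, 0.3127])
(np.float64(0.9692055888399483), (-1, 1, -1, -1), np.float64(3.141592653589793), 1, [-1.1761, 1.7662, -0.0772, 1.0713, -1.5014, -0.1423, -0.6293])
(np.float64(1.0377768742342124), (-1, 1, -1, -1), np.float64(3.141592653589793), 0, [-0.8265, 0.9844, -0.0125, -0.2778])
(np.float64(1.7515251847950422), (-1, -1, 1, -1), np.float64(3.141592653589793), 1, [0.343, -0.3018, 0.2012, -1.0822, 1.3911, -0.0663, 0.4854])
```

```bash
cat > fit2.py <<'E'
from fit import *
out=[]
for s in itertools.product([1,-1],repeat=4):
  for psi in np.radians([0,90,180,-90]):
    r=sum(np.abs(fk(o["qpos"],s,np.zeros(7),0,psi)[:3,:3]-np.array(o["eef_rot"])).max() for o in D)
    out.append((r,s,psi))
out.sort(key=lambda a:a[0]); print(out[:3])
s,psi=out[0][1:]
for o in D: print(np.degrees((Ro.from_matrix(fk(o["qpos"],s,np.zeros(7),0,psi)[:3,:3]).inv()*Ro.from_matrix(o["eef_rot"])).as_rotvec()))
E
python3 fit2.py
```

```text
[(np.float64(1.5634263089876754e-15), (-1, -1, -1, -1), np.float64(3.141592653589793)), (np.float64(0.8628259695432168), (1, -1, 1, 1), np.float64(0.0)), (np.float64(0.9489102071358025), (1, 1, 1, 1), np.float64(0.0))]
[-6.61580222e-15  1.76483513e-14  5.40518612e-18]
[1.32999367e-14 3.94276964e-14 3.81977587e-14]
[-1.03368027e-14  2.22638828e-14 -2.98177001e-15]
```

Request:
{"op": "arm_command", "data": {"steps": [0.05,0,-0.05,-0.15,0.1,0.15,0.088,0.1,0,-0.1,-0.3,0.2,0.3,0.088,0.1,0,-0.1,-0.3,0.2,0.3,0.088,0.1,0,-0.1,-0.3,0.2,0.3,0.088]}}

```text
t: 3.95
tcp_pos: [0.4842, -0.327, 0.3453]
eef_rot: [[-0.475, -0.876, -0.086], [-0.866, 0.482, -0.134], [0.159, 0.011, -0.987]]
contact_force: [-0.2, 0.4, -0.9]
finger_gap: 0.0885
```

```bash
python3 - <<'E'
from h import *
o=log(); print(o["joint_velocities"].round(1))
E
```

```text
t 3.95 q [-2.4, 38.2, 51.3, 90.4, -22.2, 63.6, -67.2] p [0.4842, -0.327, 0.3453] gap 0.0885 F [-0.2, 0.4, -0.9]
[[-0.475, -0.876, -0.086], [-0.866, 0.482, -0.134], [0.159, 0.011, -0.987]]
[-1.1 -0.8 -2.1  4.4 -0.6 -1.6  0.9]
```

Request:
{"op": "arm_command", "data": {"steps": [-0.05,0,0,-0.15,-0.15,-0.15,0.088,-0.1,0.0,0,-0.3,-0.3,-0.3,0.088,-0.1,0.0,0,-0.3,-0.4,-0.3,0.088,-0.1,0.0,0,-0.3,-0.4,-0.3,0.088]}}

```text
t: 4.45
tcp_pos: [0.5293, -0.2435, 0.3276]
eef_rot: [[-0.262, -0.941, -0.215], [-0.923, 0.18, 0.341], [-0.282, 0.288, -0.915]]
contact_force: [-0.1, -1.0, -0.3]
finger_gap: 0.0885
```

```bash
python3 - <<'E'
from h import *
o=log(); print(o["joint_velocities"].round(1))
E
```

```text
t 4.45 q [11.3, 46.2, 35.1, 72.4, -30.6, 92.7, -55.5] p [0.5293, -0.2435, 0.3276] gap 0.0885 F [-0.1, -1.0, -0.3]
[[-0.262, -0.941, -0.215], [-0.923, 0.18, 0.341], [-0.282, 0.288, -0.915]]
[ 4.8  1.9 -4.  -6.  -3.9  9.8  4.2]
```

Request:
{"op": "arm_command", "data": {"steps": [0,-0.04,0,-0.15,0.15,-0.1,0.088,0,-0.08,0,-0.3,0.3,-0.2,0.088,0,-0.08,0,-0.3,0.3,-0.2,0.088,0,-0.08,0,-0.3,0.3,-0.2,0.088]}}

```text
t: 4.95
tcp_pos: [0.6052, -0.2563, 0.3027]
eef_rot: [[0.035, -0.851, -0.524], [-0.995, -0.08, 0.064], [-0.096, 0.519, -0.849]]
contact_force: [-0.5, -0.9, -0.6]
finger_gap: 0.088
```

```bash
python3 - <<'E'
from h import *
o=log(); print(o["joint_velocities"].round(1))
from fit import *
# linear fit of link vectors
A=[];b=[]
s=(-1,-1,-1,-1)
for o in D:
    q=np.radians(o["qpos"]);R=np.eye(3);Rs=[R]
    for i,ax in enumerate("zyzyzyz"):
        sg=-1 if ax=="z" else 1
        R=R@Ro.from_euler(ax,sg*q[i]+(np.pi if i==6 else 0)).as_matrix(); Rs.append(R)
    cols=[Rs[0][:,2:3]]+[Rs[i][:,[0]] for i in (1,2)]+[Rs[3][:,[0,2]],Rs[4][:,[0,2]],Rs[5][:,[0]],Rs[6][:,[0,2]]]
    A.append(np.hstack(cols)); b.append(o["tcp_pos"])
A=np.vstack(A);b=np.hstack(b);x,r,k,sv=np.linalg.lstsq(A,b,rcond=None)
print(A.shape,k,sv.round(3));print("z0,x1,x2,x3,z3,x4,z4,x5,x6,z6",x.round(4),r, np.abs(A@x-b).max())
E
```

```text
t 4.95 q [7.5, 62.0, 35.0, 41.7, -17.8, 111.7, -54.6] p [0.6052, -0.2563, 0.3027] gap 0.088 F [-0.5, -0.9, -0.6]
[[0.035, -0.851, -0.524], [-0.995, -0.08, 0.064], [-0.096, 0.519, -0.849]]
[ 2.1 -3.3  2.3  2.3 -0.3  0.  -0.7]
(18, 10) 10 [5.352 5.122 1.654 1.094 0.927 0.463 0.282 0.165 0.124 0.05 ]
z0,x1,x2,x3,z3,x4,z4,x5,x6,z6 [ 0.3397  0.0597 -0.079   0.0678  0.5448  0.0488  0.3177 -0.0403  0.011
  0.3236] [0.00582237] 0.053865722880184014
```

```bash
cat > fit3.py <<'E'
from h import *
from fit import *
A=[];b=[]
for o in D:
    q=np.radians(o["qpos"]);R=np.eye(3);Rs=[R]
    for i,ax in enumerate("zyzyzyz"):
        sg=-1 if ax=="z" else 1
        R=R@Ro.from_euler(ax,sg*q[i]+(np.pi if i==6 else 0)).as_matrix(); Rs.append(R)
    A.append([Rs[i][:,j] for i in range(8) for j in range(3)]); b.append(o["tcp_pos"])
A=np.array(A).transpose(0,2,1);b=np.array(b)
names=[f"{'xyz'[j]}{i}" for i in range(8) for j in range(3)]
def go(sel):
    idx=[names.index(n) for n in sel]
    M=A[:,:,idx].reshape(-1,len(idx)); x,r,k,sv=np.linalg.lstsq(M,b.ravel(),rcond=None)
    return np.abs(M@x-b.ravel()).max(),k,dict(zip(sel,x.round(4)))
base=["z0","z2","z4","z6"]
print(go(base))
print(go(base+["y1","y3","y5"]))
print(go(base+["x0","y0"]))
ex=["x0","y0","x1","y1","x2","x3","y3","x4","x5","y5","x6","x7","y7"]
L=[]
for n in (1,2,3,4):
    for c in itertools.combinations(ex,n): L.append(go(base+list(c)))
L.sort(key=lambda a:a[0])
for l in L[:6]: print(l)
E
python3 fit3.py
```

```text
(np.float64(0.05030932122258644), np.int32(4), {'z0': np.float64(0.4021), 'z2': np.float64(0.5115), 'z4': np.float64(0.3867), 'z6': np.float64(0.3152)})
(np.float64(2.6645352591003757e-15), np.int32(7), {'z0': np.float64(0.3469), 'z2': np.float64(0.5634), 'z4': np.float64(0.3448), 'z6': np.float64(0.3261), 'y1': np.float64(-0.0188), 'y3': np.float64(-0.0269), 'y5': np.float64(-0.0004)})
(np.float64(0.022045653762516076), np.int32(6), {'z0': np.float64(0.3587), 'z2': np.float64(0.561), 'z4': np.float64(0.3548), 'z6': np.float64(0.3243), 'x0': np.float64(-0.0242), 'y0': np.float64(-0.031)})
(np.float64(3.3306690738754696e-16), np.int32(8), {'z0': np.float64(0.3469), 'z2': np.float64(0.5634), 'z4': np.float64(0.3448), 'z6': np.float64(0.3261), 'y1': np.float64(-0.0188), 'y3': np.float64(-0.0269), 'y5': np.float64(-0.0004), 'x6': np.float64(-0.0)})
(np.float64(3.885780586188048e-16), np.int32(8), {'z0': np.float64(0.3469), 'z2': np.float64(0.5634), 'z4': np.float64(0.3448), 'z6': np.float64(0.3261), 'x1': np.float64(-0.0), 'y1': np.float64(-0.0188), 'y3': np.float64(-0.0269), 'y5': np.fl
[... 355 characters left out ...]
': np.float64(0.5634), 'z4': np.float64(0.3448), 'z6': np.float64(0.3261), 'y1': np.float64(-0.0188), 'y3': np.float64(-0.0269), 'y5': np.float64(-0.0004), 'x7': np.float64(-0.0)})
(np.float64(5.551115123125783e-16), np.int32(8), {'z0': np.float64(0.3469), 'z2': np.float64(0.5634), 'z4': np.float64(0.3448), 'z6': np.float64(0.3261), 'y1': np.float64(-0.0188), 'y3': np.float64(-0.0269), 'x5': np.float64(-0.0), 'y5': np.float64(-0.0004)})
(np.float64(6.661338147750939e-16), np.int32(8), {'z0': np.float64(0.3469), 'z2': np.float64(0.5634), 'z4': np.float64(0.3448), 'z6': np.float64(0.3261), 'y1': np.float64(-0.0188), 'x2': np.float64(-0.0), 'y3': np.float64(-0.0269), 'y5': np.float64(-0.0004)})
```

```bash
cat > kin.py <<'E'
import numpy as np
from scipy.optimize import least_squares
from scipy.spatial.transform import Rotation as Ro
from h import RT
Z0,L1,L2,L3,Y1,Y3,Y5=0.3469,0.5634,0.3448,0.3261,-0.0188,-0.0269,-0.0004
LO=np.array([-172.22,-26.19,-84.43,7.71,-57.33,2.42,-152.13]);HI=np.array([172.22,119.32,86.54,146.69,237.33,119.75,152.13])
def rz(a):c,s=np.cos(a),np.sin(a);return np.array([[c,-s,0],[s,c,0],[0,0,1]])
def ry(a):c,s=np.cos(a),np.sin(a);return np.array([[c,0,s],[0,1,0],[-s,0,c]])
def fk(qd,full=False):
    q=np.radians(qd); P=[]
    R=rz(-q[0]);p=np.array([0,0,Z0])+R[:,1]*Y1; P.append(p)
    R=R@ry(q[1]);p=p+R[:,2]*L1;R=R@rz(-q[2]);p=p+R[:,1]*Y3;P.append(p)
    R=R@ry(q[3]);p=p+R[:,2]*L2;R=R@rz(-q[4]);p=p+R[:,1]*Y5;P.append(p)
    R=R@ry(q[5]);p=p+R[:,2]*L3;R=R@rz(np.pi-q[6]);
    return (p,R,P) if full else (p,R)
def solve(p,R,q0,mar=2.0):
    def f(q):
        a,B=fk(q); return np.r_[(a-p)*10, Ro.from_matrix(B.T@R).as_rotvec()*3]
    lo,hi=LO+mar,HI-mar
    z=least_squares(f,np.clip(q0,lo+.1,hi-.1),bounds=(lo,hi),x_scale=30.,max_nfev=80)
    return z.x,np.abs(z.fun).max()
def ik(p,R,n=25,seed=0):
    g=np.random.default_rng(seed);out=[]
    for _ in range(n):
        q,e=solve(p,R,g.uniform(LO,HI))
        if e<1e-3 and fk(q,True)[2][1][2]>.12: out.append(q)
    return out
E
python3 - <<'E'
from kin import *
bx=np.array([.512,-.223,.028])
for yaw in (-1.3,178.7):
  for pitch in (-20,-30,-40,-50,-60):
    R=RT(yaw,pitch)
    for fl in (0,1):
      Rr=R if not fl else R@np.diag([-1,-1,1])
      p=bx+.019*R[:,2]
      s=ik(p,Rr,15); print(yaw,pitch,fl,len(s),[np.round(q).astype(int).tolist() for q in s[:3]])
E
```

```text
-1.3 -20 0 4 [[29, 90, 9, 140, 213, 118, 107], [32, 89, 5, 140, 214, 114, 112], [35, 88, 1, 140, 214, 111, 116]]
-1.3 -20 1 2 [[34, 89, 3, 140, 214, 112, -66], [60, 92, -34, 138, 209, 84, -32]]
-1.3 -30 0 2 [[22, 84, 17, 142, 209, 108, 95], [14, 89, 30, 142, 209, 117, 82]]
-1.3 -30 1 4 [[29, 82, 6, 142, 209, 101, -75], [27, 82, 10, 142, 209, 103, -78], [68, 93, -54, 140, 184, 71, -13]]
-1.3 -40 0 1 [[9, 84, 37, 142, 212, 102, 74]]
-1.3 -40 1 4 [[72, 99, -77, 138, 154, 72, 13], [36, 72, -8, 140, 199, 76, -67], [73, 99, -78, 138, 153, 73, 14]]
-1.3 -50 0 1 [[39, 66, -18, 136, 186, 55, 120]]
-1.3 -50 1 3 [[60, 77, -55, 135, 155, 57, -15], [69, 93, -80, 135, 138, 72, 15], [59, 75, -52, 136, 157, 56, -19]]
-1.3 -60 0 1 [[47, 64, -36, 131, 156, 39, 148]]
-1.3 -60 1 2 [[62, 77, -66, 130, 129, 56, 5], [58, 72, -57, 130, 135, 50, -4]]
178.7 -20 0 0 []
178.7 -20 1 0 []
178.7 -30 0 3 [[9, 84, 14, 51, 0, 104, 107], [26, 87, -43, 49, 41, 118, 78], [20, 83, -20, 50, 25, 110, 89]]
178.7 -30 1 2 [[10, 83, 10, 51, 3, 105, -75], [18, 83, -16, 50, 22, 109, -89]]
178.7 -40 0 3 [[11, 77, 6, 61, 5, 91, 102], [20, 77, -18, 61, 22, 96, 88], [9, 77, 13, 62, 0, 90, 106]]
178.7 -40 1 1 [[5, 79, 22, 62, -8, 90, -68]]
178.7 -50 0 3 [[21, 71, -15, 71, 21, 81, 88], [21, 71, -15, 71, 20, 81, 88], [27, 73, -29, 71, 31, 86, 80]]
178.7 -50 1 3 [[37, 81, -59, 70, 52, 101, -115], [1, 75, 33, 72, -19, 78, -59], [29, 74, -34, 70, 34, 88, -103]]
178.7 -60 0 2 [[27, 67, -25, 81, 29, 70, 80], [23, 66, -17, 81, 23, 67, 86]]
178.7 -60 1 2 [[45, 88, -82, 79, 69, 107, -127], [45, 88, -82, 79, 69, 107, -127]]
```

```bash
cat > scan.py <<'E'
from kin import *
for c in ([.55,-.10],[.60,-.12],[.56,-.2],[.5,.15],[.56,.13]):
  for f1 in range(-180,180,45):
    res=[]
    for ph,p,zz in (("G2",-15,.06),("G2",-25,.06),("P1",-120,.056),("P1",-130,.056)):
      R=RT(f1,p); P=np.r_[c,zz]+.019*R[:,2]+(.018 if c[1]>0 else 0)*np.array([0,0,1])
      s=ik(P,R,8)+([] if p>-80 else ik(P,R@np.diag([-1,-1,1]),8))
      res.append((ph,p,len(s),np.round(s[0]).astype(int).tolist() if s else None))
    if all(any(r[2] for r in res if r[0]==k) for k in("G2","P1")): print(c,f1,*res,sep="\n   ")
E
timeout 500 python3 scan.py
```

```text
[0.55, -0.1]
   -180
   ('G2', -15, 0, None)
   ('G2', -25, 2, [0, 85, 12, 44, -4, 116, 99])
   ('P1', -120, 2, [10, 56, -4, 134, 182, 40, -83])
   ('P1', -130, 1, [15, 62, -10, 140, 180, 61, -77])
[0.55, -0.1]
   -45
   ('G2', -15, 0, None)
   ('G2', -25, 1, [-32, 79, 14, 137, 127, 69, 50])
   ('P1', -120, 4, [35, 69, -47, 83, 27, 67, -147])
   ('P1', -130, 3, [39, 78, -59, 74, 31, 82, -150])
[0.55, -0.1]
   0
   ('G2', -15, 1, [37, 96, -35, 145, 204, 111, 148])
   ('G2', -25, 0, None)
   ('P1', -120, 3, [34, 86, -82, 78, 63, 105, -135])
   ('P1', -130, 3, [-1, 70, 11, 70, -6, 81, 100])
[0.55, -0.1]
   45
   ('G2', -15, 2, [78, 102, -71, 116, 81, 5, -61])
   ('G2', -25, 3, [77, 102, -81, 119, 103, 23, -87])
   ('P1', -120, 2, [23, 73, -59, 89, 64, 90, -100])
   ('P1', -130, 2, [-13, 66, 12, 84, 16, 63, -61])
[0.55, -0.1]
   90
   ('G2', -15, 1, [47, 81, -31, 79, -31, 71, 52])
   ('G2', -25, 3, [62, 96, -78, 83, 27, 65, 2])
   ('P1', -120, 6, [27, 83, -80, 108, 91, 108, -79])
   ('P1', -130, 10, [14, 71, -53, 107, 84, 90, -84])
[0.55, -0.1]
   135
   ('G2', -15, 2, [23, 88, -14, 44, 
[... 4080 characters left out ...]
 [-16, 69, 6, 67, -13, 85, 84])
[0.56, 0.13]
   45
   ('G2', -15, 1, [-6, 84, 18, 135, 228, 115, 105])
   ('G2', -25, 2, [-15, 82, 31, 138, 225, 112, 91])
   ('P1', -120, 3, [-22, 62, -3, 80, 14, 67, -78])
   ('P1', -130, 1, [-16, 68, -19, 71, 27, 86, 92])
[0.56, 0.13]
   90
   ('G2', -15, 2, [44, 90, -61, 97, -11, 35, 29])
   ('G2', -25, 2, [44, 89, -68, 101, 16, 31, 0])
   ('P1', -120, 2, [3, 80, -77, 95, 81, 107, -90])
   ('P1', -130, 2, [-14, 67, -40, 91, 64, 85, -83])
[0.56, 0.13]
   135
   ('G2', -15, 1, [13, 84, -29, 59, -22, 96, 48])
   ('G2', -25, 1, [-9, 79, 25, 67, -55, 105, 78])
   ('P1', -120, 4, [4, 75, -72, 115, 96, 95, -65])
   ('P1', -130, 5, [-63, 70, 47, 120, 228, 5, 133])
```

```bash
cat > sim.py <<'E'
from kin import *
def track(q,p,R,steps=40):
    p0,R0=fk(q); w=Ro.from_matrix(R0.T@R).as_rotvec()
    worst=0
    for k in range(1,steps+1):
        a=k/steps; pt=p0+(p-p0)*a; Rt=R0@Ro.from_rotvec(w*a).as_matrix()
        for _ in range(4):
            pc,Rc=fk(q); e=np.r_[pt-pc,Rc@Ro.from_matrix(Rc.T@Rt).as_rotvec()*.3]
            J=np.zeros((6,7))
            for i in range(7):
                d=q.copy();d[i]+=.01;pp,RR=fk(d);J[:,i]=np.r_[pp-pc,Rc@Ro.from_matrix(Rc.T@RR).as_rotvec()*.3]/.01
            free=np.ones(7,bool)
            for _ in range(4):
                Jf=J*free; dq=Jf.T@np.linalg.solve(Jf@Jf.T+1e-10*np.eye(6),e)
                dq=dq*min(1,8/np.abs(dq).max())
                bad=((q+dq<LO)|(q+dq>HI))&free
                if not bad.any(): break
                free&=~bad
            q=np.clip(q+dq*free,LO,HI)
        worst=max(worst,np.linalg.norm(e))
    pc,Rc=fk(q)
    return q,np.linalg.norm(pc-p),np.degrees(np.linalg.norm(Ro.from_matrix(Rc.T@R).as_rotvec())),worst
def chain(q,W):
    for n,p,R in W:
        q,ep,er,w=track(q,np.array(p,float),R); print(n,np.round(q).astype(int).tolist(),"err",round(ep,4),round(er,1),"worst",round(w,4),"elbow/wrist z",[round(x[2],2) for x in fk(q,True)[2][1:]])
    return q
def gp(g,R): return np.array(g)+.019*R[:,2]
E
cat > s1.py <<'E'
from sim import *
from station import bot
q=np.array(bot.get_obs()["qpos"])
G=[.524,-.223,.028]
R1=RT(178.7,-40);P1=RT(90,-130);S=[.55,-.10]
G2=RT(90,-20);F=RT(169,-110)
W=[("yaw90",[.55,-.25,.3],RT(89,-90)),("yaw180",[.56,-.24,.28],RT(178.7,-90)),("tilt",gp(G,R1)+[0.05,0,.12],R1),
("G1",gp(G,R1),R1),("lift",gp(G,R1)+[0,0,.18],R1),("down",[.55,-.15,.25],RT(178.7,-90)),("yaw",[.55,-.12,.25],RT(90,-90)),("P1up",gp([*S,.059],P1)+[0,0,.12],P1),("P1",gp([*S,.059],P1),P1),
("up",gp([*S,.059],P1)-.12*P1[:,2],P1),("down",[.55,-.15,.30],RT(90,-90)),("half",[.55,-.2,.3],RT(90,-55)),("G2up",gp([.55,-.1-.017,.2],G2),G2),("G2",gp([.55,-.1-.017,.05],G2),G2),("lift",gp([.55,-.1-.017,.2],G2),G2),
("dn",[.55,-.05,.25],RT(90,-100)),("yaw",[.57,.1,.25],RT(169,-110)),("F",[.61,.21,.05],F)]
chain(q,W)
E
python3 s1.py
```

```text
yaw90 [15, 34, 9, 90, -6, 57, 25] err 0.0 0.0 worst 0.0 elbow/wrist z [np.float64(0.82), np.float64(0.63)]
yaw180 [29, 36, -17, 89, 12, 56, 97] err 0.0 0.0 worst 0.0 elbow/wrist z [np.float64(0.8), np.float64(0.61)]
tilt [15, 73, -8, 46, 15, 111, 97] err 0.0 0.0 worst 0.0 elbow/wrist z [np.float64(0.51), np.float64(0.35)]
G1 [17, 77, -9, 58, 16, 95, 94] err 0.0 0.0 worst 0.0 elbow/wrist z [np.float64(0.47), np.float64(0.23)]
lift [17, 64, -9, 60, 14, 107, 96] err 0.0 0.0 worst 0.0 elbow/wrist z [np.float64(0.59), np.float64(0.41)]
down [20, 35, -16, 98, 12, 48, 87] err 0.0 0.0 worst 0.0 elbow/wrist z [np.float64(0.8), np.float64(0.58)]
yaw [1, 34, 10, 101, -8, 46, 16] err 0.0 0.0 worst 0.0 elbow/wrist z [np.float64(0.82), np.float64(0.58)]
P1up [-37, 56, 42, 110, 11, 30, -19] err 0.0 0.0 worst 0.0 elbow/wrist z [np.float64(0.68), np.float64(0.41)]
P1 [-36, 68, 39, 110, 8, 20, -23] err 0.0 0.0 worst 0.0 elbow/wrist z [np.float64(0.57), np.float64(0.29)]
up [-44, 59, 40, 107, 8, 35, -23] err 0.0 0.0 worst 0.0 elbow/wrist z [np.float64(0.65), np.float64(0.39)]
down [3, 32, 13, 96, -9, 54, 19] err 0.0 0.0 worst 0.0 elbow/wrist z [np.float64(0.83), np.float64(0.63)]
half [32, 43, -1, 81, -30, 78, 43] err 0.0 0.0 worst 0.0 elbow/wrist z [np.float64(0.76), np.float64(0.57)]
G2up [40, 64, -14, 85, -45, 81, 57] err 0.0 0.0 worst 0.0 elbow/wrist z [np.float64(0.59), np.float64(0.31)]
G2 [39, 77, -13, 80, -43, 76, 63] err 0.0 0.0 worst 0.0 elbow/wrist z [np.float64(0.46), np.float64(0.16)]
lift [40, 64, -14, 85, -45, 81, 57] err 0.0 0.0 worst 0.0 elbow/wrist z [np.float64(0.59), np.float64(0.31)]
dn [-21, 36, 27, 104, -7, 44, 6] err 0.0 0.0 worst 0.0 elbow/wrist z [np.float64(0.81), np.float64(0.57)]
yaw [-26, 30, 9, 116, 18, 18, 43] err 0.0 0.0 worst 0.0 elbow/wrist z [np.float64(0.84), np.float64(0.56)]
F [-37, 54, 13, 111, 72, 3, -23] err 0.0 0.0 worst 0.0 elbow/wrist z [np.float64(0.68), np.float64(0.36)]
```

```bash
cat > pl.py <<'E'
import sys
from h import *
from station import bot
def P(p,R): plan(bot.get_obs(),p,R)
E
python3 - <<'E'
from pl import *
P([.55,-.25,.3],RT(89,-90))
E
```

```text
shift [-0.0079, 0.0451, 0.0316] rot [0.3652, 0.4883, -1.4496] rows>= 8.4
```

Request:
{"op": "arm_command", "data": {"steps": [-0.008,0.045,0.032,0.365,0.488,-1.45,0.088,-0.008,0.045,0.032,0.365,0.488,-1.45,0.088,-0.008,0.045,0.032,0.365,0.488,-1.45,0.088,-0.008,0.045,0.032,0.365,0.488,-1.45,0.088,-0.008,0.045,0.032,0.365,0.488,-1.45,0.088,-0.008,0.045,0.032,0.365,0.488,-1.45,0.088,-0.008,0.045,0.032,0.365,0.488,-1.45,0.088,-0.008,0.045,0.032,0.365,0.488,-1.45,0.088,-0.008,0.045,0.032,0.365,0.488,-1.45,0.088,-0.008,0.045,0.032,0.365,0.488,-1.45,0.088]}}

```text
t: 6.2
tcp_pos: [0.5469, -0.2518, 0.3015]
eef_rot: [[1.0, -0.024, 0.001], [-0.024, -1.0, -0.0], [0.001, 0.0, -1.0]]
contact_force: [-0.2, 0.4, 1.3]
finger_gap: 0.0881
```

```bash
python3 - <<'E'
from pl import *
log();P([.57,-.24,.28],RT(178.7,-75))
E
```

```text
t 6.2 q [15.2, 33.9, 9.0, 90.0, -6.0, 56.6, 24.6] p [0.5469, -0.2518, 0.3015] gap 0.0881 F [-0.2, 0.4, 1.3]
[[1.0, -0.024, 0.001], [-0.024, -1.0, -0.0], [0.001, 0.0, -1.0]]
shift [0.0227, -0.0123, 0.0215] rot [0.2068, -0.2066, -1.5626] rows>= 8.5
```

Request:
{"op": "arm_command", "data": {"steps": [0.023,-0.012,0.021,0.207,-0.207,-1.563,0.088,0.023,-0.012,0.021,0.207,-0.207,-1.563,0.088,0.023,-0.012,0.021,0.207,-0.207,-1.563,0.088,0.023,-0.012,0.021,0.207,-0.207,-1.563,0.088,0.023,-0.012,0.021,0.207,-0.207,-1.563,0.088,0.023,-0.012,0.021,0.207,-0.207,-1.563,0.088,0.023,-0.012,0.021,0.207,-0.207,-1.563,0.088,0.023,-0.012,0.021,0.207,-0.207,-1.563,0.088,0.023,-0.012,0.021,0.207,-0.207,-1.563,0.088,0.023,-0.012,0.021,0.207,-0.207,-1.563,0.088]}}

```text
t: 7.45
tcp_pos: [0.57, -0.2399, 0.2807]
eef_rot: [[0.025, 0.966, -0.259], [1.0, -0.024, 0.005], [-0.001, -0.259, -0.966]]
contact_force: [-0.2, -0.1, -0.4]
finger_gap: 0.0883
```

```bash
python3 - <<'E'
from pl import *
log()
R=RT(178.7,-40);G=np.array([.524,-.223,.028])+.019*R[:,2]
P(G+[.06,0,.10],R); snap("wrist","w2")
E
```

```text
t 7.45 q [23.4, 44.2, -14.6, 73.1, 13.0, 79.1, 95.9] p [0.57, -0.2399, 0.2807] gap 0.0883 F [-0.2, -0.1, -0.4]
[[0.025, 0.966, -0.259], [1.0, -0.024, 0.005], [-0.001, -0.259, -0.966]]
shift [0.0173, 0.0418, 0.1595] rot [0.6104, -0.0002, -0.0024] rows>= 3.3
```

View pics/w2.png

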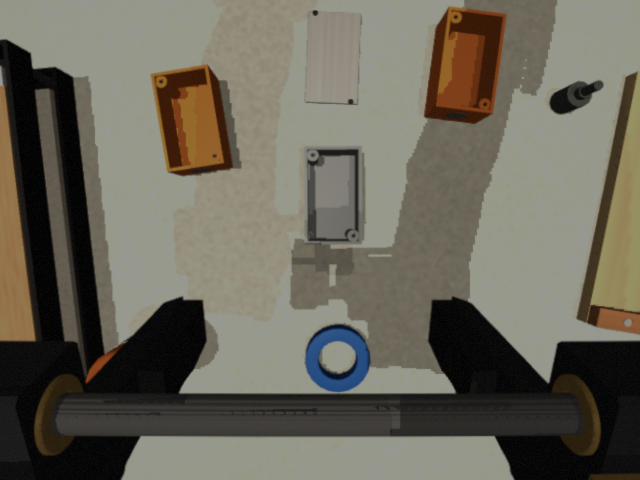

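Request:
{"op": "arm_command", "data": {"steps": [0.017,0.042,0.16,0.61,0,-0.002,0.088,0.017,0.042,0.16,0.61,0,-0.002,0.088,0.017,0.042,0.16,0.61,0,-0.002,0.088,0.017,0.042,0.16,0.61,0,-0.002,0.088,0.017,0.042,0.16,0.61,0,-0.002,0.088,0.017,0.042,0.16,0.61,0,-0.002,0.088]}}

```text
t: 8.25
tcp_pos: [0.5705, -0.2242, 0.1179]
eef_rot: [[0.025, 0.647, -0.762], [1.0, -0.019, 0.017], [-0.003, -0.762, -0.647]]
contact_force: [-0.4, -0.3, 0.6]
finger_gap: 0.088
```

```bash
python3 - <<'E'
from pl import *
log()
R=RT(178.7,-40);G=np.array([.524,-.223,.028])+.019*R[:,2]
P(G,R); snap("wrist","w3")
E
```

```text
t 8.25 q [14.9, 75.2, -8.5, 42.5, 15.1, 112.1, 96.7] p [0.5705, -0.2242, 0.1179] gap 0.088 F [-0.4, -0.3, 0.6]
[[0.025, 0.647, -0.762], [1.0, -0.019, 0.017], [-0.003, -0.762, -0.647]]
shift [0.0003, 0.0383, 0.1127] rot [0.006, 0.0001, -0.0038] rows>= 1.9
```

View pics/w3.png

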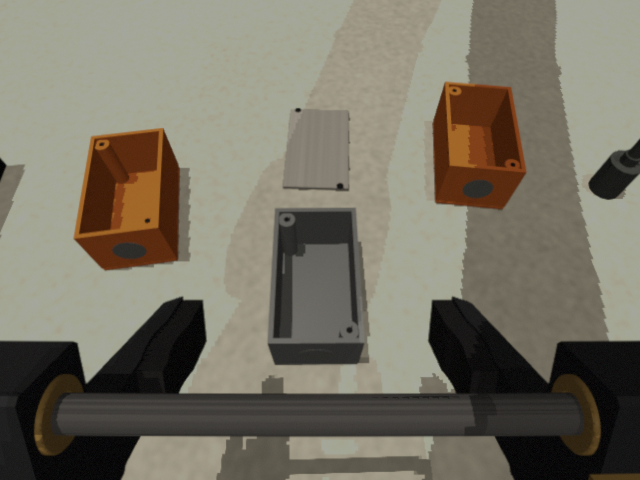

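Request:
{"op": "arm_command", "data": {"steps": [0,0.013,0.038,0.006,0,-0.004,0.088,0,0.026,0.075,0.006,0,-0.004,0.088,0,0.038,0.113,0.006,0,-0.004,0.088,0,0.038,0.113,0.006,0,-0.004,0.088,0,0.038,0.113,0.006,0,-0.004,0.088]}}

```text
t: 8.93
tcp_pos: [0.5113, -0.2237, 0.0191]
eef_rot: [[0.023, 0.647, -0.762], [1.0, -0.016, 0.017], [-0.001, -0.762, -0.647]]
contact_force: [0.1, 0.8, 1.1]
finger_gap: 0.0883
```

```bash
python3 - <<'E'
from pl import *
log()
R=RT(178.7,-40);G=np.array([.524,-.223,.028])+.019*R[:,2]
P(G,R); snap("wrist","w4");snap("scene","s4")
E
```

```text
t 8.925 q [16.8, 77.0, -9.1, 57.9, 16.1, 95.5, 93.4] p [0.5113, -0.2237, 0.0191] gap 0.0883 F [0.1, 0.8, 1.1]
[[0.023, 0.647, -0.762], [1.0, -0.016, 0.017], [-0.001, -0.762, -0.647]]
shift [0.001, 0.0013, 0.0035] rot [0.0059, 0.0003, -0.0012] rows>= 0.1
```

View pics/w4.png

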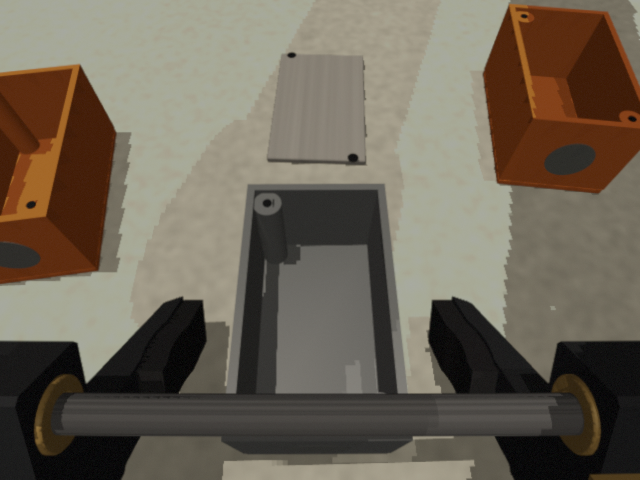

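View pics/s4.png

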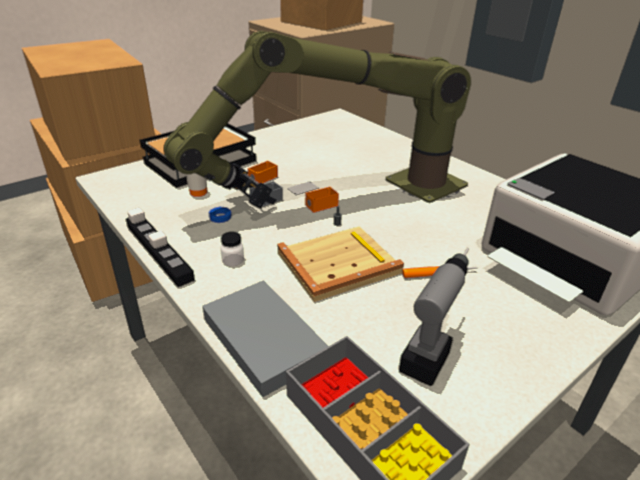

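Request:
{"op": "arm_command", "data": {"grip_force": 25, "steps": [0.001,0.001,0.003,0.006,0,-0.001,0.06,0.001,0.001,0.003,0.006,0,-0.001,0.05,0.001,0.001,0.003,0.006,0,-0.001,0.04,0.001,0.001,0.003,0.006,0,-0.001,0.04,0.001,0.001,0.003,0.006,0,-0.001,0.04,0.001,0.001,0.003,0.006,0,-0.001,0.04]}}

```text
t: 9.78
tcp_pos: [0.5098, -0.2225, 0.0157]
eef_rot: [[0.022, 0.643, -0.766], [1.0, -0.015, 0.017], [-0.0, -0.766, -0.643]]
contact_force: [0.5, -0.9, 0.2]
finger_gap: 0.0539
```

```bash
python3 - <<'E'
from pl import *
o=log()
P(np.array(o["tcp_pos"])+[0,0,.18],np.array(o["eef_rot"]))
s=snap("wrist","w5")
E
```

```text
t 9.775 q [16.7, 77.3, -9.1, 57.8, 16.1, 95.6, 93.3] p [0.5098, -0.2225, 0.0157] gap 0.0539 F [0.5, -0.9, 0.2]
[[0.022, 0.643, -0.766], [1.0, -0.015, 0.017], [-0.0, -0.766, -0.643]]
shift [-0.0001, -0.1379, -0.1157] rot [0.0, 0.0, 0.0] rows>= 2.9
```

View pics/w5.png

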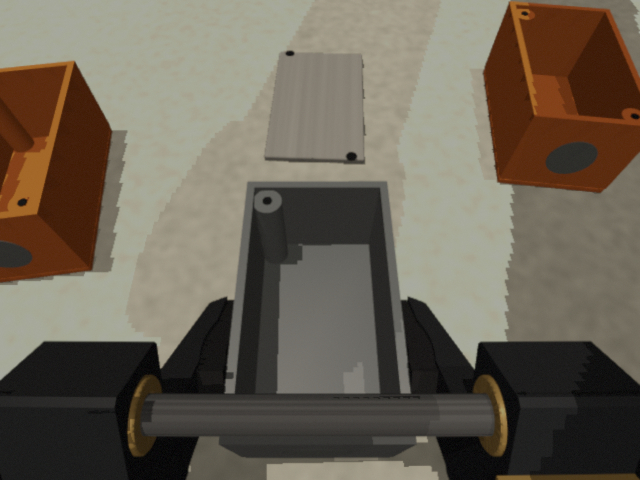

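```bash
python3 - <<'E'
from pl import *
s=dict(np.load("w5.npz"))
print(w_plane(s,[(247.5,182),(387.5,182),(221,440),(414,441)],.046).round(4), bot.get_obs()["tcp_pos"]-0.019*bot.get_obs()["eef_rot"][:,2])
E
```

```text
[[ 0.4652 -0.2472  0.046 ]
 [ 0.4664 -0.1931  0.046 ]
 [ 0.5559 -0.2487  0.046 ]
 [ 0.5573 -0.1957  0.046 ]] [ 0.52434721 -0.22279464  0.02793781]
```

Request:
{"op": "arm_command", "data": {"steps": [0,-0.04,-0.035,0,0,0,0.04,0,-0.08,-0.065,0,0,0,0.04,0,-0.11,-0.09,0,0,0,0.04,0,-0.138,-0.116,0,0,0,0.04,0,-0.138,-0.116,0,0,0,0.04,0,-0.138,-0.116,0,0,0,0.04]}}

```text
t: 10.58
tcp_pos: [0.5095, -0.2222, 0.1948]
eef_rot: [[0.022, 0.642, -0.767], [1.0, -0.014, 0.017], [0.0, -0.767, -0.642]]
contact_force: [0.4, -0.2, -1.7]
finger_gap: 0.0538
```

```bash
python3 - <<'E'
from pl import *
o=log(); P([.55,-.15,.25],RT(178.7,-90)); snap("wrist","w6")
E
```

```text
t 10.575 q [16.9, 63.8, -9.3, 59.8, 14.7, 106.9, 95.3] p [0.5095, -0.2222, 0.1948] gap 0.0538 F [0.4, -0.2, -1.7]
[[0.022, 0.642, -0.767], [1.0, -0.014, 0.017], [0.0, -0.767, -0.642]]
shift [0.0731, -0.0174, -0.0652] rot [-0.8738, -0.0, 0.0009] rows>= 4.7
```

View pics/w6.png

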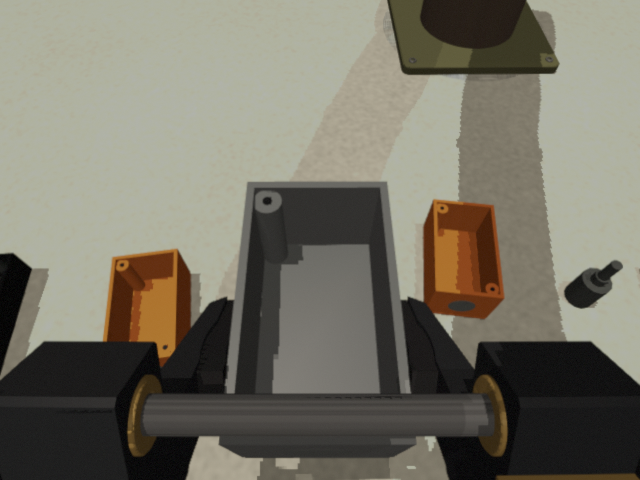

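Request:
{"op": "arm_command", "data": {"steps": [0.073,-0.017,-0.065,-0.874,0,0.001,0.04,0.073,-0.017,-0.065,-0.874,0,0.001,0.04,0.073,-0.017,-0.065,-0.874,0,0.001,0.04,0.073,-0.017,-0.065,-0.874,0,0.001,0.04,0.073,-0.017,-0.065,-0.874,0,0.001,0.04,0.073,-0.017,-0.065,-0.874,0,0.001,0.04]}}

```text
t: 11.38
tcp_pos: [0.5464, -0.1505, 0.2483]
eef_rot: [[0.024, 1.0, -0.007], [1.0, -0.024, 0.0], [0.0, -0.007, -1.0]]
contact_force: [1.0, -0.6, -2.3]
finger_gap: 0.0539
```

```bash
python3 - <<'E'
from pl import *
o=log(); P([.55,-.12,.25],RT(90,-90))
E
```

```text
t 11.375 q [20.5, 34.9, -16.3, 98.8, 12.5, 48.5, 87.2] p [0.5464, -0.1505, 0.2483] gap 0.0539 F [1.0, -0.6, -2.3]
[[0.024, 1.0, -0.007], [1.0, -0.024, 0.0], [0.0, -0.007, -1.0]]
shift [0.0306, 0.0028, -0.0017] rot [-0.0057, 0.0055, 1.5472] rows>= 8.3
```

Request:
{"op": "arm_command", "data": {"steps": [0.03,0.003,-0.002,-0.006,0.006,1.547,0.04,0.03,0.003,-0.002,-0.006,0.006,1.547,0.04,0.03,0.003,-0.002,-0.006,0.006,1.547,0.04,0.03,0.003,-0.002,-0.006,0.006,1.547,0.04,0.03,0.003,-0.002,-0.006,0.006,1.547,0.04,0.03,0.003,-0.002,-0.006,0.006,1.547,0.04,0.03,0.003,-0.002,-0.006,0.006,1.547,0.04,0.03,0.003,-0.002,-0.006,0.006,1.547,0.04,0.03,0.003,-0.002,-0.006,0.006,1.547,0.04,0.03,0.003,-0.002,-0.006,0.006,1.547,0.04]}}

```text
t: 12.62
tcp_pos: [0.5506, -0.1201, 0.2495]
eef_rot: [[1.0, 0.004, -0.001], [0.004, -1.0, 0.0], [-0.001, -0.0, -1.0]]
contact_force: [0.4, 0.8, -1.8]
finger_gap: 0.0538
```

```bash
python3 - <<'E'
from pl import *
o=log(); R=RT(90,-130); P(np.array([.55,-.10,.0605])+.019*R[:,2]+[0,0,.1],R)
E
```

```text
t 12.625 q [1.6, 34.3, 10.0, 100.4, -7.8, 46.1, 15.6] p [0.5506, -0.1201, 0.2495] gap 0.0538 F [0.4, 0.8, -1.8]
[[1.0, 0.004, -0.001], [0.004, -1.0, 0.0], [-0.001, -0.0, -1.0]]
shift [-0.0004, -0.0079, 0.1035] rot [-0.6984, 0.0001, 0.0039] rows>= 3.7
```

Request:
{"op": "arm_command", "data": {"steps": [0,-0.002,0.02,-0.15,0,0.001,0.04,0,-0.003,0.04,-0.3,0,0.002,0.04,0,-0.005,0.065,-0.45,0,0.003,0.04,0,-0.007,0.085,-0.58,0,0.004,0.04,0,-0.008,0.103,-0.698,0,0.004,0.04,0,-0.008,0.103,-0.698,0,0.004,0.04,0,-0.008,0.103,-0.698,0,0.004,0.04]}}

```text
t: 13.5
tcp_pos: [0.5508, -0.1132, 0.1476]
eef_rot: [[1.0, -0.001, -0.0], [-0.001, -0.767, -0.642], [0.001, 0.642, -0.767]]
contact_force: [0.6, -0.7, -1.1]
finger_gap: 0.054
```

```bash
python3 - <<'E'
from pl import *
o=log(); R=RT(90,-130); P(np.array([.55,-.10,.0605])+.019*R[:,2],R); snap("scene","s7"); snap("wrist","w7")
E
```

```text
t 13.5 q [-36.8, 57.3, 41.1, 109.7, 11.9, 28.7, -20.2] p [0.5508, -0.1132, 0.1476] gap 0.054 F [0.6, -0.7, -1.1]
[[1.0, -0.001, -0.0], [-0.001, -0.767, -0.642], [0.001, 0.642, -0.767]]
shift [-0.0008, -0.066, 0.0773] rot [-0.0015, 0.0003, -0.0013] rows>= 1.6
```

View pics/s7.png

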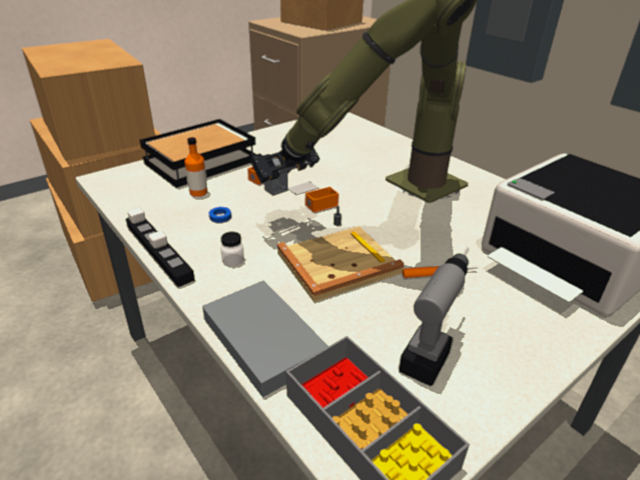

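View pics/w7.png

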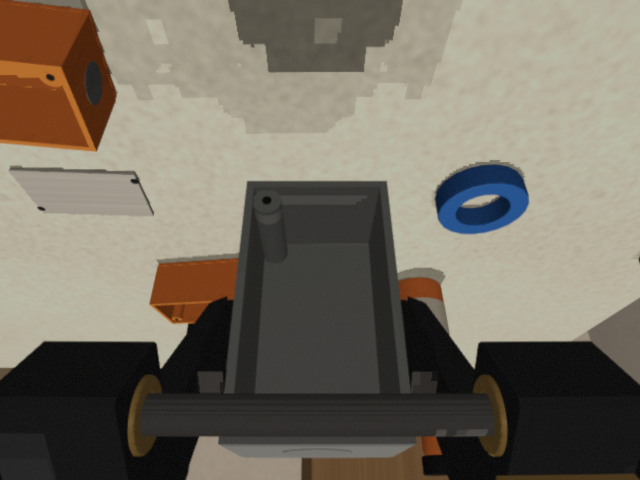

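Request:
{"op": "arm_command", "data": {"steps": [0,-0.03,0.035,-0.001,0,-0.001,0.04,-0.001,-0.05,0.058,-0.001,0,-0.001,0.04,-0.001,-0.062,0.0725,-0.001,0,-0.001,0.04,-0.001,-0.062,0.0725,-0.001,0,-0.001,0.04,-0.001,-0.062,0.0725,-0.001,0,-0.001,0.04]}}

```text
t: 14.22
tcp_pos: [0.5509, -0.1135, 0.0547]
eef_rot: [[1.0, -0.006, 0.001], [-0.004, -0.767, -0.642], [0.005, 0.642, -0.767]]
contact_force: [0.2, -0.3, -1.8]
finger_gap: 0.0538
```

```bash
python3 - <<'E'
from pl import *
o=log(); R=RT(90,-130); P(np.array([.55,-.10,.0593])+.019*R[:,2],R);  snap("scene","s8")
E
```

```text
t 14.225 q [-35.6, 66.9, 38.7, 109.9, 9.5, 20.6, -24.0] p [0.5509, -0.1135, 0.0547] gap 0.0538 F [0.2, -0.3, -1.8]
[[1.0, -0.006, 0.001], [-0.004, -0.767, -0.642], [0.005, 0.642, -0.767]]
shift [-0.0009, -0.0074, 0.0068] rot [-0.0014, -0.0012, -0.0058] rows>= 0.2
```

View pics/s8.png

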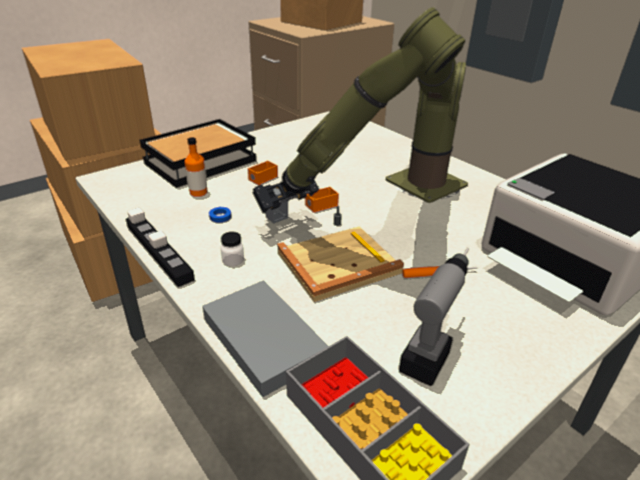

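Request:
{"op": "arm_command", "data": {"steps": [-0.001,-0.003,0.003,-0.001,-0.001,-0.006,0.04,-0.001,-0.005,0.005,-0.001,-0.001,-0.006,0.04,-0.001,-0.0065,0.0065,-0.001,-0.001,-0.006,0.04,-0.001,-0.0075,0.0075,-0.001,-0.001,-0.006,0.04,-0.001,-0.0075,0.0075,-0.001,-0.001,-0.006,0.04]}}

```text
t: 14.9
tcp_pos: [0.5501, -0.1126, 0.0452]
eef_rot: [[1.0, -0.0, 0.001], [0.0, -0.766, -0.643], [0.001, 0.643, -0.766]]
contact_force: [-1.0, 3.2, 5.7]
finger_gap: 0.0538
```

```bash
python3 - <<'E'
from pl import *
o=log(); R=RT(90,-130); P(np.array([.55,-.10,.0593])+.019*R[:,2],R)
E
```

```text
t 14.9 q [-35.7, 68.0, 38.5, 109.8, 9.3, 20.0, -24.3] p [0.5501, -0.1126, 0.0452] gap 0.0538 F [-1.0, 3.2, 5.7]
[[1.0, -0.0, 0.001], [0.0, -0.766, -0.643], [0.001, 0.643, -0.766]]
shift [-0.0001, -0.0006, 0.0001] rot [0.0008, -0.0007, -0.0004] rows>= 0.0
```

Request:
{"op": "arm_command", "data": {"steps": [0,0,0,0,0,0,0.052,0,0,0,0,0,0,0.056,0,0,0,0,0,0,0.062,0,0,0,0,0,0,0.075,0,0,0,0,0,0,0.085,0,0,0,0,0,0,0.085]}}

```text
t: 15.65
tcp_pos: [0.55, -0.1127, 0.0452]
eef_rot: [[1.0, -0.0, 0.001], [0.0, -0.766, -0.643], [0.001, 0.643, -0.766]]
contact_force: [0.5, 0.1, -0.3]
finger_gap: 0.085
```

```bash
python3 - <<'E'
from pl import *
o=log(); snap("wrist","w9"); snap("scene","s9")
E
```

```text
t 15.65 q [-35.7, 68.0, 38.5, 109.8, 9.3, 20.0, -24.3] p [0.55, -0.1127, 0.0452] gap 0.085 F [0.5, 0.1, -0.3]
[[1.0, -0.0, 0.001], [0.0, -0.766, -0.643], [0.001, 0.643, -0.766]]
```

View pics/w9.png

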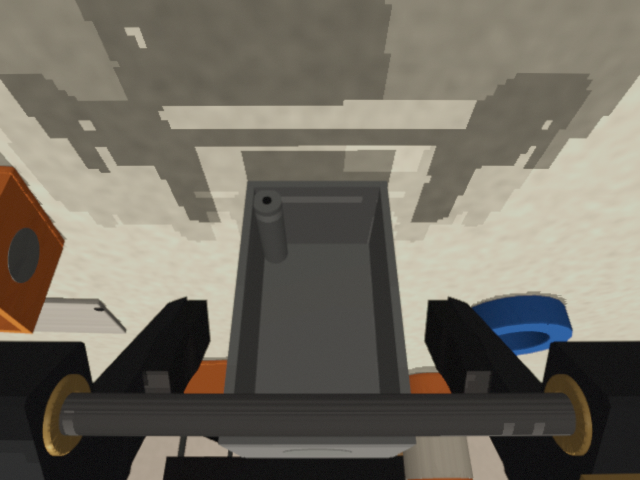

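```bash
cat > s2.py <<'E'
from sim import *
from station import bot
q0=np.array(bot.get_obs()["qpos"]); P0,R0=fk(q0)
by=np.radians(-11);bx=np.array([np.cos(by),np.sin(by),0]);b_y=np.array([-np.sin(by),np.cos(by),0])
C=np.array([.666,.2365,.018])-.046*bx-.027*b_y+[0,0,.023]
for p2 in (-12,-20,-25):
  for fh in (169,-11):
    G2=RT(90,p2);F=RT(fh,p2-90);g=np.array([.55,-.1224,.052])
    f=RT(fh,0)[:,2]; gf=C+.004*f+[0,0,.017]
    W=[("up",P0-.13*R0[:,2],R0),("dn",[.55,-.15,.30],RT(90,-90)),("half",[.55,-.24,.28],RT(90,-50)),("G2up",gp(g+[0,-.02,.13],G2),G2),("G2",gp(g,G2),G2),("lift",gp(g+[0,0,.15],G2),G2),
    ("dn",[.55,-.05,.25],RT(90,p2-80))]
    if fh==-11: W.append(("yaw",[.57,.05,.25],RT(40,-95)))
    else: W.append(("yaw",[.57,.05,.25],RT(130,p2-85)))
    W+=[("Fup",gp(gf+[0,0,.1],F),F),("F",gp(gf,F),F)]
    print(p2,fh); chain(q0,W)
E
python3 s2.py
```

```text
-12 169
up [-44, 58, 40, 106, 9, 36, -24] err 0.0 0.0 worst 0.0 elbow/wrist z [np.float64(0.66), np.float64(0.39)]
dn [3, 32, 13, 96, -8, 54, 19] err 0.0 0.0 worst 0.0 elbow/wrist z [np.float64(0.83), np.float64(0.63)]
half [37, 48, -3, 75, -30, 83, 46] err 0.0 0.0 worst 0.0 elbow/wrist z [np.float64(0.72), np.float64(0.53)]
G2up [43, 70, -16, 79, -45, 88, 57] err 0.0 0.0 worst 0.0 elbow/wrist z [np.float64(0.53), np.float64(0.25)]
G2 [41, 82, -15, 75, -43, 83, 62] err 0.0 0.0 worst 0.0 elbow/wrist z [np.float64(0.42), np.float64(0.12)]
lift [42, 68, -16, 82, -46, 87, 57] err 0.0 0.0 worst 0.0 elbow/wrist z [np.float64(0.55), np.float64(0.27)]
dn [-12, 34, 19, 103, -12, 45, 13] err 0.0 0.0 worst 0.0 elbow/wrist z [np.float64(0.82), np.float64(0.58)]
yaw [-20, 33, 11, 103, 0, 41, 29] err 0.0 0.0 worst 0.0 elbow/wrist z [np.float64(0.82), np.float64(0.57)]
Fup [-29, 45, 3, 101, 12, 25, 42] err 0.0 0.0 worst 0.0 elbow/wrist z [np.float64(0.74), np.float64(0.46)]
F [-30, 55, 6, 103, 12, 14, 40] err 0.0 0.0 worst 0.0 elbow/wrist z [np.float64(0.67), np.float64(0.36)]
-12 -11
up [-44, 58, 
[... 4687 characters left out ...]
.0 elbow/wrist z [np.float64(0.59), np.float64(0.31)]
G2 [39, 75, -13, 82, -42, 72, 62] err 0.0 0.0 worst 0.0 elbow/wrist z [np.float64(0.49), np.float64(0.18)]
lift [39, 61, -13, 86, -43, 78, 55] err 0.0 0.0 worst 0.0 elbow/wrist z [np.float64(0.61), np.float64(0.33)]
dn [-26, 37, 30, 104, -4, 43, 2] err 0.0 0.0 worst 0.0 elbow/wrist z [np.float64(0.81), np.float64(0.56)]
yaw [-31, 41, 38, 96, -25, 56, -35] err 0.0 0.0 worst 0.0 elbow/wrist z [np.float64(0.78), np.float64(0.57)]
Fup [-33, 66, 42, 66, -44, 88, -91] err 0.0 0.0 worst 0.0 elbow/wrist z [np.float64(0.59), np.float64(0.44)]
F [-33, 73, 40, 67, -47, 81, -89] err 0.0 0.0 worst 0.0 elbow/wrist z [np.float64(0.53), np.float64(0.34)]
```

Request:
{"op": "arm_command", "data": {"steps": [0,0,-0.03,0,0,0,0.088,0,0,-0.07,0,0,0,0.088,0,0,-0.11,0,0,0,0.088,0,0,-0.13,0,0,0,0.088,0,0,-0.13,0,0,0,0.088]}}

```text
t: 16.38
tcp_pos: [0.5508, -0.0278, 0.1453]
eef_rot: [[1.0, -0.0, 0.004], [0.002, -0.766, -0.642], [0.003, 0.642, -0.766]]
contact_force: [0.4, -0.3, -0.0]
finger_gap: 0.0878
```

```bash
python3 - <<'E'
from pl import *
P([.55,-.15,.30],RT(90,-90))
E
```

```text
shift [-0.0006, 0.193, -0.0401] rot [0.6974, -0.0035, 0.001] rows>= 3.7
```

Request:
{"op": "arm_command", "data": {"steps": [0,0.05,-0.01,0.15,0,0,0.088,0,0.1,-0.02,0.3,0,0,0.088,0,0.15,-0.03,0.5,0,0,0.088,0,0.193,-0.04,0.697,-0.003,0,0.088,0,0.193,-0.04,0.697,-0.003,0,0.088,0,0.193,-0.04,0.697,-0.003,0,0.088]}}

```text
t: 17.12
tcp_pos: [0.5493, -0.1535, 0.2994]
eef_rot: [[1.0, -0.006, -0.001], [-0.006, -1.0, -0.001], [-0.001, 0.001, -1.0]]
contact_force: [0.9, 0.8, -0.5]
finger_gap: 0.0883
```

```bash
python3 - <<'E'
from pl import *
log();P([.55,-.26,.26],RT(90,-50))
E
```

```text
t 17.125 q [3.6, 31.6, 12.2, 95.6, -7.8, 53.7, 18.4] p [0.5493, -0.1535, 0.2994] gap 0.0883 F [0.9, 0.8, -0.5]
[[1.0, -0.006, -0.001], [-0.006, -1.0, -0.001], [-0.001, 0.001, -1.0]]
shift [0.0013, 0.1064, 0.0395] rot [0.6993, -0.0013, -0.0057] rows>= 3.7
```

Request:
{"op": "arm_command", "data": {"steps": [0,0.03,0.01,0.17,0,0,0.088,0,0.06,0.02,0.35,0,0,0.088,0.001,0.09,0.03,0.52,0,-0.003,0.088,0.001,0.106,0.04,0.7,-0.001,-0.006,0.088,0.001,0.106,0.04,0.7,-0.001,-0.006,0.088,0.001,0.106,0.04,0.7,-0.001,-0.006,0.088]}}

```text
t: 17.88
tcp_pos: [0.5503, -0.2566, 0.2584]
eef_rot: [[1.0, 0.002, -0.004], [0.003, -0.764, 0.645], [-0.002, -0.645, -0.764]]
contact_force: [-0.3, 0.7, 0.6]
finger_gap: 0.0878
```

```bash
python3 - <<'E'
from pl import *
log();snap("wrist","w10");snap("top","t10")
R=RT(90,-20);P(np.array([.55,-.1244-.03,.052+.10])+.019*R[:,2],R)
s=dict(np.load("t10.npz"));crop(s,370,470,180,280,6,"pics/c10.png")
E
```

```text
t 17.875 q [38.2, 50.8, -3.5, 73.5, -29.1, 82.7, 46.4] p [0.5503, -0.2566, 0.2584] gap 0.0878 F [-0.3, 0.7, 0.6]
[[1.0, 0.002, -0.004], [0.003, -0.764, 0.645], [-0.002, -0.645, -0.764]]
shift [-0.0005, -0.0177, 0.1652] rot [0.5231, 0.0032, 0.0043] rows>= 2.8
```

View pics/w10.png

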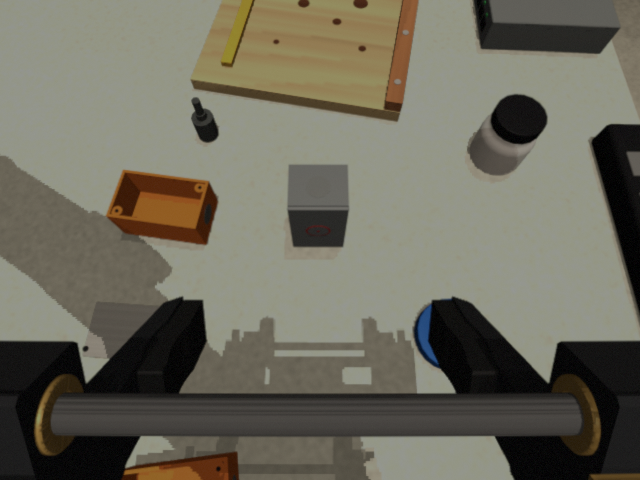

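View pics/t10.png

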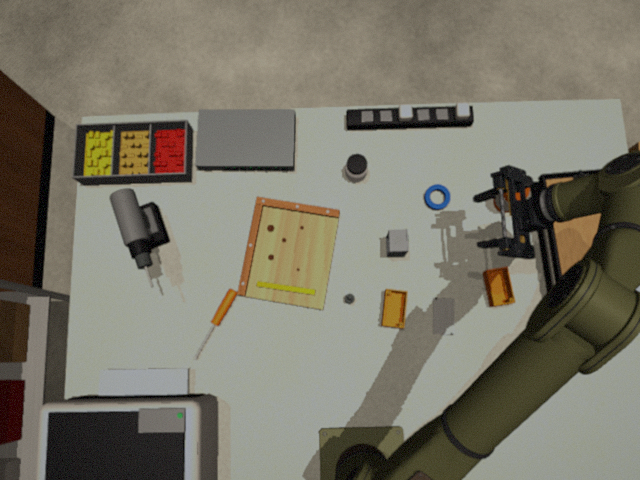

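```bash
python3 - <<'E'
from pl import *
s=dict(np.load("top0.npz"))
uv,w=cloud(s,480,640,160,310)
c=s["color"].reshape(480,640,3)[uv[:,1],uv[:,0]].astype(int)
ok=w[:,2]>.02
import itertools
for x in np.arange(.3,.86,.04):
    row=[]
    for y in np.arange(-.80,-.28,.04):
        m=ok&(abs(w[:,0]-x)<.02)&(abs(w[:,1]-y)<.02); row.append("%.2f"%w[m,2].max() if m.sum()>3 else " .  ")
    print("%.2f"%x,*row)
print([ "%.2f"%y for y in np.arange(-.80,-.28,.04)])
m=(w[:,2]>.1)&(w[:,1]>-.48); print("cleaner",w[m].min(0),w[m].max(0))
z=dict(np.load("w10.npz"))
print(w_depth(z,[(318,185)]), w_plane(z,[(289,166),(348,166),(349,205),(288,205)],.092).round(4))
print(w_plane(z,[(292,246),(345,246)],.0).round(4))
from kin import *
q=np.array([40,77,-14,79,-42,76,62]);print(fk(q,True)[2])
E
```

```text
0.30  .    .    .    .    .    .    .    .    .    .    .    .    .  
0.34  .    .    .    .    .    .    .    .    .    .    .    .    .  
0.38  .    .    .   0.10 0.10 0.10 0.10 0.10 0.10  .   0.05 0.05 0.05
0.42  .    .    .   0.10 0.10 0.10 0.10 0.10 0.10  .   0.05 0.05 0.05
0.46  .    .    .   0.10 0.10 0.10 0.10 0.10 0.10  .   0.05 0.05 0.05
0.50  .    .    .   0.10 0.10 0.10 0.10 0.10 0.10  .    .   0.06  .  
0.54  .    .   0.08 0.10 0.10 0.10 0.10 0.10 0.10  .    .    .    .  
0.58  .    .   0.09 0.10 0.10 0.10 0.10 0.10 0.10  .    .    .    .  
0.62  .    .   0.09 0.10 0.10 0.10 0.10 0.10 0.10  .   0.13 0.12  .  
0.66  .    .   0.10 0.10 0.10 0.10 0.10 0.10 0.10 0.13 0.20 0.14  .  
0.70  .    .   0.10 0.10 0.10 0.10 0.10 0.10 0.10  .   0.14 0.12  .  
0.74  .    .   0.10  .    .    .    .    .    .    .    .    .    .  
0.78  .    .    .    .    .    .    .    .    .    .    .    .    .  
0.82  .    .    .    .    .    .    .    .    .    .    .    .    .  
0.86  .    .    .    .    .    .    .    .    .    .    .    .    .  
['-0.80', '-0.76', '-0.72', '-0.68', '-0.64', '-0.60', '-0.56', '-0.52', '-0.48', '-0.44', '-0.40', '-0.36', '-0.32']
cleaner [ 0.27971709 -0.47855888  0.10000793] [0.70390244 0.05560634 1.44299881]
[[ 0.55158825 -0.10262715  0.09317279]] [[ 0.5251 -0.0824  0.092 ]
 [ 0.5789 -0.0822  0.092 ]
 [ 0.5788 -0.1218  0.092 ]
 [ 0.5253 -0.122   0.092 ]]
[[ 0.5239 -0.1253  0.    ]
 [ 0.5809 -0.1251  0.    ]]
[array([-0.01208441, -0.01440164,  0.3469    ]), array([ 0.39278748, -0.38820186,  0.46729652]), array([ 0.55076735, -0.41423361,  0.16192477])]
```

```bash
python3 - <<'E'
from pl import *
R=RT(90,-25);P(np.array([.5505,-.122-.03,.052+.10])+.019*R[:,2],R)
E
```

```text
shift [-0.0, -0.018, 0.1675] rot [0.4358, 0.003, 0.0044] rows>= 2.7
```

Request:
{"op": "arm_command", "data": {"steps": [0,-0.005,0.05,0.14,0.001,0.001,0.088,0,-0.01,0.1,0.28,0.002,0.003,0.088,0,-0.018,0.14,0.4,0.003,0.004,0.088,0,-0.018,0.1675,0.436,0.003,0.004,0.088,0,-0.018,0.1675,0.436,0.003,0.004,0.088,0,-0.018,0.1675,0.436,0.003,0.004,0.088]}}

```text
t: 18.73
tcp_pos: [0.5517, -0.1348, 0.1458]
eef_rot: [[1.0, 0.004, -0.0], [0.002, -0.425, 0.905], [0.003, -0.905, -0.425]]
contact_force: [0.3, -0.5, -0.4]
finger_gap: 0.0881
```

```bash
python3 - <<'E'
from pl import *
log();snap("wrist","w11");snap("scene","s11")
R=RT(90,-25);G=np.array([.5505,-.122,.052])+.019*R[:,2];P(G,R);P(G+[0,-.012,0],R)
E
```

```text
t 18.725 q [40.6, 66.3, -13.3, 81.4, -40.2, 78.7, 56.4] p [0.5517, -0.1348, 0.1458] gap 0.0881 F [0.3, -0.5, -0.4]
[[1.0, 0.004, -0.0], [0.002, -0.425, 0.905], [0.003, -0.905, -0.425]]
shift [-0.0014, 0.079, 0.0712] rot [0.0034, -0.0011, 0.0034] rows>= 1.7
shift [-0.0014, 0.0841, 0.0603] rot [0.0034, -0.0011, 0.0034] rows>= 1.7
```

View pics/w11.png

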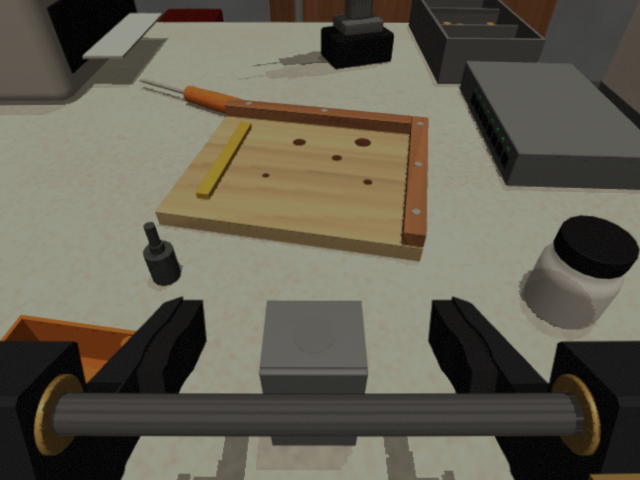

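View pics/s11.png

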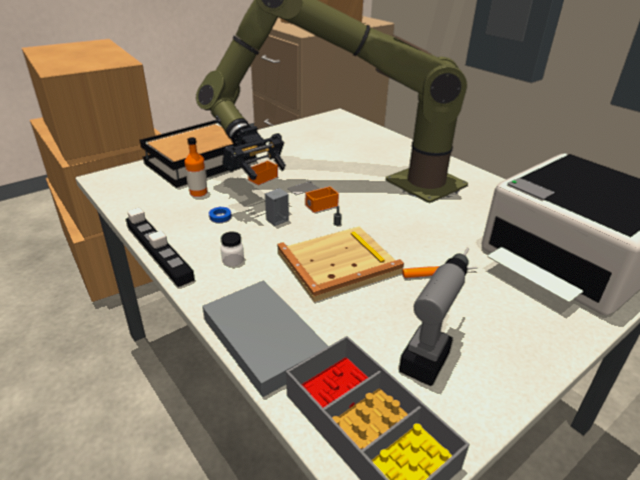

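Request:
{"op": "arm_command", "data": {"steps": [-0.001,0.028,0.02,0.003,-0.001,0.003,0.088,-0.001,0.056,0.04,0.003,-0.001,0.003,0.088,-0.001,0.084,0.06,0.003,-0.001,0.003,0.088,-0.001,0.08,0.07,0.003,-0.001,0.003,0.088,-0.001,0.079,0.0715,0.003,-0.001,0.003,0.088,-0.001,0.079,0.0715,0.003,-0.001,0.003,0.088]}}

```text
t: 19.58
tcp_pos: [0.5519, -0.1049, 0.0457]
eef_rot: [[1.0, 0.003, 0.001], [0.0, -0.424, 0.906], [0.003, -0.906, -0.424]]
contact_force: [0.3, -0.2, 0.7]
finger_gap: 0.0882
```

```bash
python3 - <<'E'
from pl import *
log();snap("wrist","w12")
R=RT(90,-25);G=np.array([.5505,-.122,.052])+.019*R[:,2];P(G,R)
E
```

```text
t 19.575 q [39.1, 74.6, -13.9, 81.7, -40.9, 71.3, 61.4] p [0.5519, -0.1049, 0.0457] gap 0.0882 F [0.3, -0.2, 0.7]
[[1.0, 0.003, 0.001], [0.0, -0.424, 0.906], [0.003, -0.906, -0.424]]
shift [-0.0013, 0.0011, 0.0009] rot [0.002, -0.0012, 0.0025] rows>= 0.0
```

View pics/w12.png

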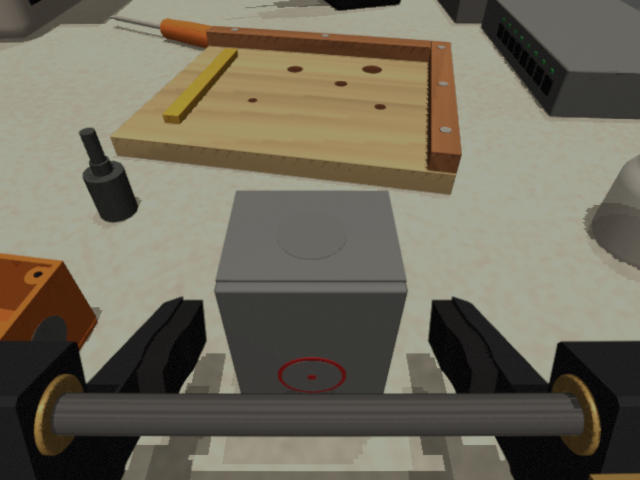

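```bash
python3 - <<'E'
from pl import *
s=dict(np.load("w12.npz"))
print(w_plane(s,[(217,284),(406,286),(236,191),(389,191)],.092).round(4))
E
```

```text
[[ 0.5245 -0.1241  0.092 ]
 [ 0.5776 -0.1246  0.092 ]
 [ 0.5238 -0.0809  0.092 ]
 [ 0.5783 -0.0805  0.092 ]]
```

Request:
{"op": "arm_command", "data": {"grip_force": 25, "steps": [-0.001,0.001,0.001,0.002,-0.001,0.002,0.065,-0.001,0.001,0.001,0.002,-0.001,0.002,0.058,-0.001,0.001,0.001,0.002,-0.001,0.002,0.054,-0.001,0.001,0.001,0.002,-0.001,0.002,0.045,-0.001,0.001,0.001,0.002,-0.001,0.002,0.04,-0.001,0.001,0.001,0.002,-0.001,0.002,0.04]}}

```text
t: 20.38
tcp_pos: [0.5507, -0.1047, 0.044]
eef_rot: [[1.0, 0.0, 0.0], [-0.0, -0.422, 0.906], [0.0, -0.906, -0.422]]
contact_force: [-0.7, -0.5, 0.2]
finger_gap: 0.0535
```

```bash
python3 - <<'E'
from pl import *
o=log();snap("wrist","w13")
s=dict(np.load("w13.npz")); crop(s,200,430,170,410,2.6,"pics/c13.png")
print("grasp",o["tcp_pos"]-.019*o["eef_rot"][:,2])
P(np.array(o["tcp_pos"])+[0,.0,.16],np.array(o["eef_rot"]))
E
```

```text
t 20.375 q [39.1, 74.8, -13.9, 81.8, -40.9, 71.3, 61.5] p [0.5507, -0.1047, 0.044] gap 0.0535 F [-0.7, -0.5, 0.2]
[[1.0, 0.0, 0.0], [-0.0, -0.422, 0.906], [0.0, -0.906, -0.422]]
grasp [ 0.55068058 -0.12190386  0.05199904]
shift [0.0, -0.145, -0.0676] rot [0.0001, -0.0001, 0.0] rows>= 2.6
```

View pics/c13.png

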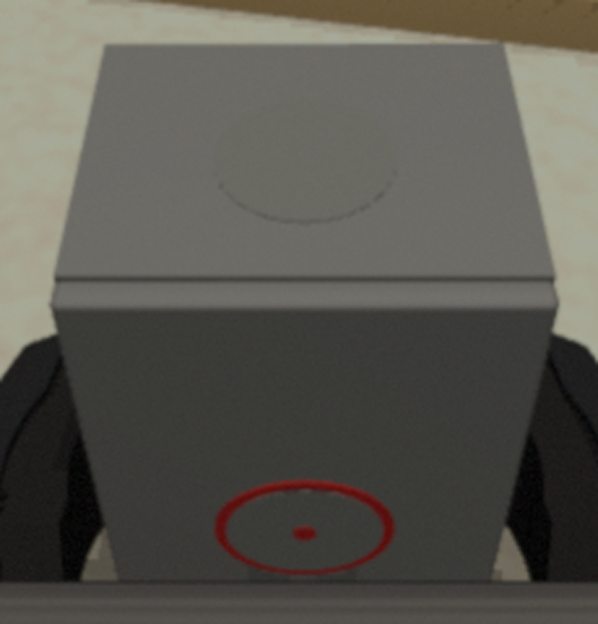

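Request:
{"op": "arm_command", "data": {"steps": [0,-0.04,-0.02,0,0,0,0.04,0,-0.08,-0.04,0,0,0,0.04,0,-0.12,-0.055,0,0,0,0.04,0,-0.145,-0.068,0,0,0,0.04,0,-0.145,-0.068,0,0,0,0.04,0,-0.145,-0.068,0,0,0,0.04]}}

```text
t: 21.18
tcp_pos: [0.5501, -0.1052, 0.2026]
eef_rot: [[1.0, -0.001, -0.001], [-0.0, -0.423, 0.906], [-0.001, -0.906, -0.423]]
contact_force: [-0.4, -0.1, -2.3]
finger_gap: 0.0533
```

```bash
python3 - <<'E'
from pl import *
o=log();snap("wrist","w14")
P([.55,-.06,.26],RT(90,-95))
s=dict(np.load("w11.npz")); crop(s,150,440,90,260,2.7,"pics/c11.png")
E
```

```text
t 21.175 q [39.5, 60.5, -14.4, 85.8, -42.1, 78.3, 54.0] p [0.5501, -0.1052, 0.2026] gap 0.0533 F [-0.4, -0.1, -2.3]
[[1.0, -0.001, -0.001], [-0.0, -0.423, 0.906], [-0.001, -0.906, -0.423]]
shift [-0.0001, -0.0713, 0.0165] rot [-1.222, 0.0019, -0.0012] rows>= 6.5
```

View pics/w14.png

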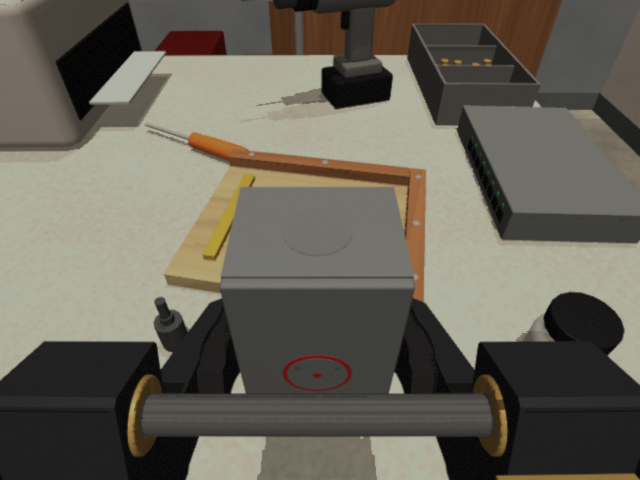

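View pics/c11.png

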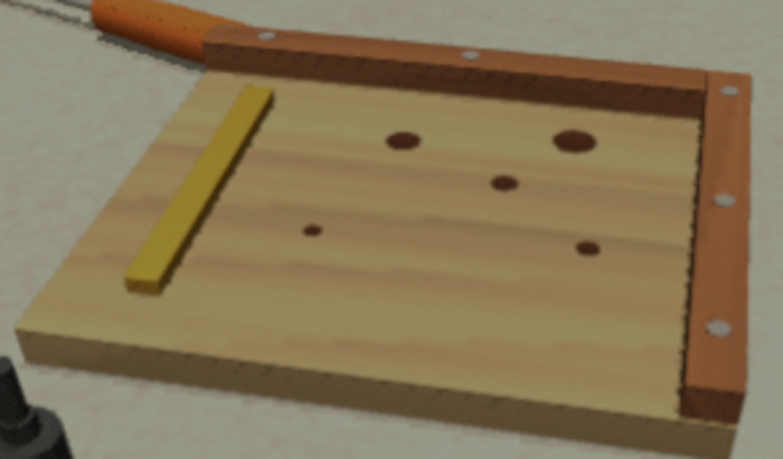

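```bash
cat > board.py <<'E'
from h import *
from scipy.optimize import least_squares
def fit(W,B):
    f=lambda v:(np.c_[v[0]+np.cos(v[2])*B[:,0]-np.sin(v[2])*B[:,1],v[1]+np.sin(v[2])*B[:,0]+np.cos(v[2])*B[:,1]]-W[:,:2]).ravel()
    r=least_squares(f,[.667,.237,-.19]); print(r.x[:2].round(4),np.degrees(r.x[2]).round(2),"res mm",(r.fun.reshape(-1,2)*1e3).round(1).tolist()); return r.x
def go(name,f,x0,y0,pts):
    s=dict(np.load(name)); W=[];B=[]
    for u,v,z,bx,by in pts:
        W.append(w_plane(s,[(x0+u/f-.5+.5/f,y0+v/f-.5+.5/f)],z)[0]);B.append((bx/1e3,by/1e3))
    return fit(np.array(W),np.array(B))
if __name__=="__main__":
    go("w11.npz",2.7,150,90,[(705,91,.034,0,0),(750,75,.034,20,20),(208,28,.034,-240,20),(205,41,.034,-240,0),(686,387,.034,0,-200),(746,393,.034,20,-200),(703,116,.018,0,0),(18,330,.018,-240,-200)])
    go("top0.npz",4.8,230,190,[(130,33,.034,20,20),(526,97,.034,20,-200),(38,502,.034,-240,20),(447,575,.018,-240,-200)])
E
python3 board.py
```

```text
[0.667  0.2376] -10.69 res mm [[0.4, 0.7], [0.5, 1.1], [1.9, 4.0], [-2.6, -1.7], [1.2, 1.4], [1.9, 0.4], [-2.2, -5.5], [-1.1, -0.4]]
[0.6651 0.2357] -11.09 res mm [[0.5, 0.7], [0.9, -1.5], [-0.8, 1.6], [-0.6, -0.8]]
```

Request:
{"op": "arm_command", "data": {"steps": [0,-0.012,0.003,-0.17,0,0,0.04,0,-0.024,0.006,-0.35,0,0,0.04,0,-0.036,0.009,-0.52,0,0,0.04,0,-0.048,0.012,-0.7,0.001,0,0.04,0,-0.06,0.014,-0.87,0.001,0,0.04,0,-0.071,0.0165,-1.05,0.002,-0.001,0.04,0,-0.071,0.0165,-1.22,0.002,-0.001,0.04,0,-0.071,0.0165,-1.22,0.002,-0.001,0.04,0,-0.071,0.0165,-1.22,0.002,-0.001,0.04]}}

```text
t: 22.35
tcp_pos: [0.5493, -0.0603, 0.2586]
eef_rot: [[1.0, -0.0, -0.003], [-0.0, -0.996, -0.085], [-0.003, 0.085, -0.996]]
contact_force: [0.4, -0.6, -2.1]
finger_gap: 0.0538
```

```bash
python3 - <<'E'
from pl import *
o=log();snap("wrist","w15");P([.57,.04,.28],RT(40,-95))
E
```

```text
t 22.35 q [-12.8, 33.6, 18.8, 102.3, -7.6, 45.7, 8.4] p [0.5493, -0.0603, 0.2586] gap 0.0538 F [0.4, -0.6, -2.1]
[[1.0, -0.0, -0.003], [-0.0, -0.996, -0.085], [-0.003, 0.085, -0.996]]
shift [0.0204, -0.0995, -0.0298] rot [-0.0009, -0.0726, 0.8668] rows>= 4.7
```

View pics/w15.png

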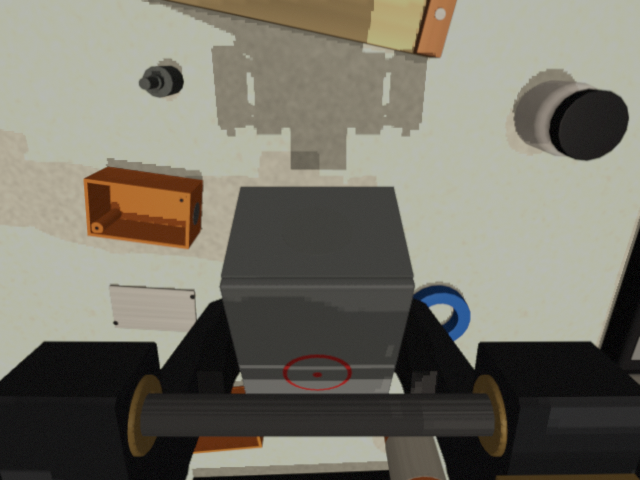

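Request:
{"op": "arm_command", "data": {"steps": [0.004,-0.02,-0.006,0,-0.014,0.17,0.04,0.008,-0.04,-0.012,0,-0.028,0.35,0.04,0.012,-0.06,-0.018,0,-0.042,0.52,0.04,0.016,-0.08,-0.024,-0.001,-0.056,0.7,0.04,0.02,-0.1,-0.03,-0.001,-0.073,0.867,0.04,0.02,-0.1,-0.03,-0.001,-0.073,0.867,0.04,0.02,-0.1,-0.03,-0.001,-0.073,0.867,0.04]}}

```text
t: 23.28
tcp_pos: [0.5692, 0.0378, 0.2798]
eef_rot: [[0.642, -0.764, -0.068], [-0.767, -0.639, -0.057], [-0.0, 0.089, -0.996]]
contact_force: [-1.1, -0.4, -0.7]
finger_gap: 0.0533
```

```bash
cat > tgt.py <<'E'
from pl import *
# grasp offsets: center rel grasp = -.006 f, -.0184 z
COR=np.array([.666,.2367,.018]);YAW=-11.0
def target(bx,by,bz,yaw=YAW,tilt=-115):
    """bx,by: box centre in board frame, bz height of mouth above board"""
    a=np.radians(YAW);X=np.array([np.cos(a),np.sin(a),0]);Y=np.array([-X[1],X[0],0])
    C=COR+bx*X+by*Y+[0,0,.023+bz]; R=RT(yaw,tilt); f=RT(yaw,0)[:,2]
    g=C+.006*f+[0,0,.0184]; return g+.019*R[:,2],R
E
python3 - <<'E'
from tgt import *
o=log();snap("wrist","w16");P(*target(-.080,-.060,.12))
E
```

```text
t 23.275 q [-28.8, 38.3, 34.5, 93.8, -20.3, 58.9, -38.4] p [0.5692, 0.0378, 0.2798] gap 0.0533 F [-1.1, -0.4, -0.7]
[[0.642, -0.764, -0.068], [-0.767, -0.639, -0.057], [-0.0, 0.089, -0.996]]
shift [-0.1161, -0.1135, 0.1082] rot [-0.3243, -0.2312, 0.8622] rows>= 5.1
```

View pics/w16.png

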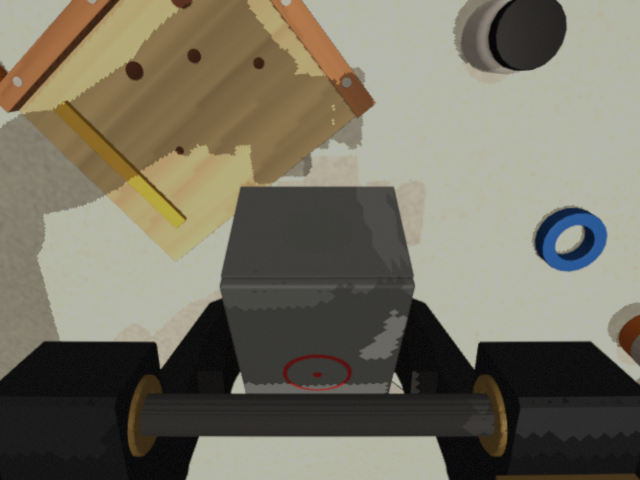

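Request:
{"op": "arm_command", "data": {"steps": [-0.02,-0.02,0.01,-0.06,-0.045,0.17,0.04,-0.045,-0.045,0.03,-0.12,-0.09,0.34,0.04,-0.07,-0.07,0.05,-0.19,-0.14,0.51,0.04,-0.095,-0.095,0.08,-0.26,-0.185,0.69,0.04,-0.116,-0.1135,0.108,-0.324,-0.231,0.862,0.04,-0.116,-0.1135,0.108,-0.324,-0.231,0.862,0.04,-0.116,-0.1135,0.108,-0.324,-0.231,0.862,0.04,-0.116,-0.1135,0.108,-0.324,-0.231,0.862,0.04]}}

```text
t: 24.32
tcp_pos: [0.5751, 0.1919, 0.1645]
eef_rot: [[-0.191, -0.891, -0.411], [-0.982, 0.173, 0.081], [-0.001, 0.419, -0.908]]
contact_force: [-0.1, 0.1, -2.2]
finger_gap: 0.0538
```

```bash
python3 - <<'E'
from tgt import *
o=log();snap("wrist","w17");snap("top","t17");snap("scene","s17");P(*target(-.058,-.039,.03))
s=dict(np.load("t17.npz")); crop(s,220,360,180,310,4.5,"pics/c17.png")
s=dict(np.load("s17.npz")); crop(s,200,440,160,320,3.2,"pics/d17.png")
E
```

```text
t 24.325 q [-33.6, 60.4, 40.0, 75.5, -40.0, 83.3, -88.0] p [0.5751, 0.1919, 0.1645] gap 0.0538 F [-0.1, 0.1, -2.2]
[[-0.191, -0.891, -0.411], [-0.982, 0.173, 0.081], [-0.001, 0.419, -0.908]]
shift [-0.0212, -0.0579, 0.0742] rot [-0.0025, 0.001, 0.0009] rows>= 1.5
```

View pics/c17.png

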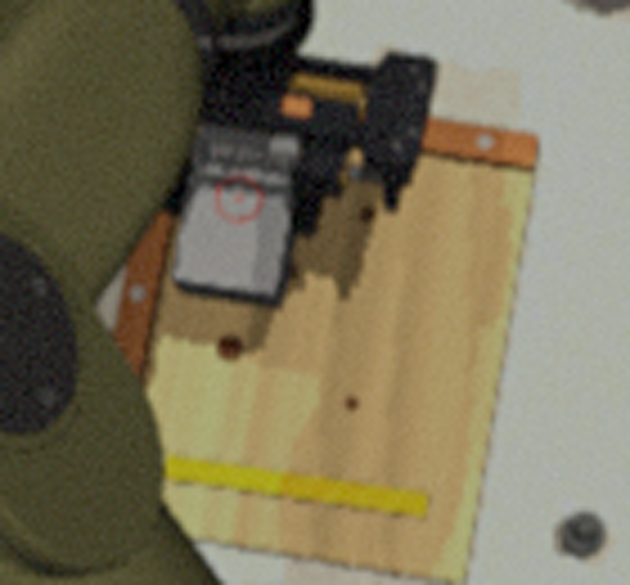

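View pics/d17.png

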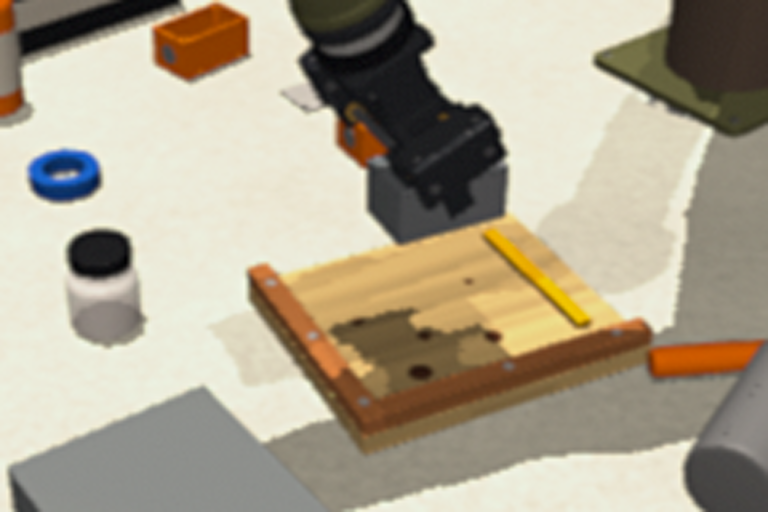

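View pics/w17.png

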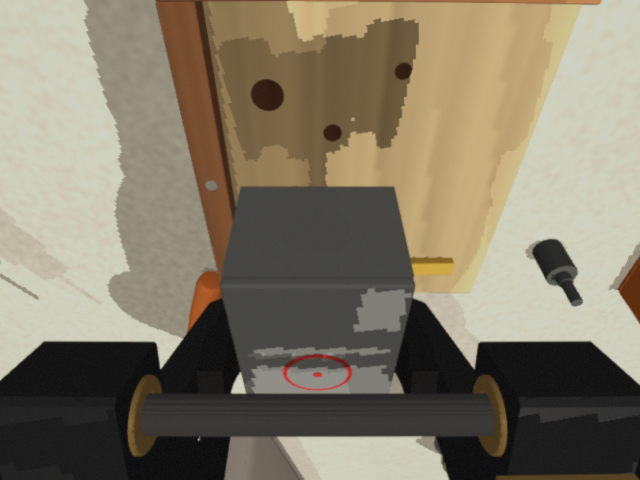

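```bash
python3 - <<'E'
from pl import *
s=dict(np.load("w17.npz")); crop(s,150,350,0,200,3.5,"pics/c18.png")
s=dict(np.load("w16.npz")); crop(s,0,400,0,270,2,"pics/c19.png")
E
```

```text
(no output)
```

View pics/c18.png

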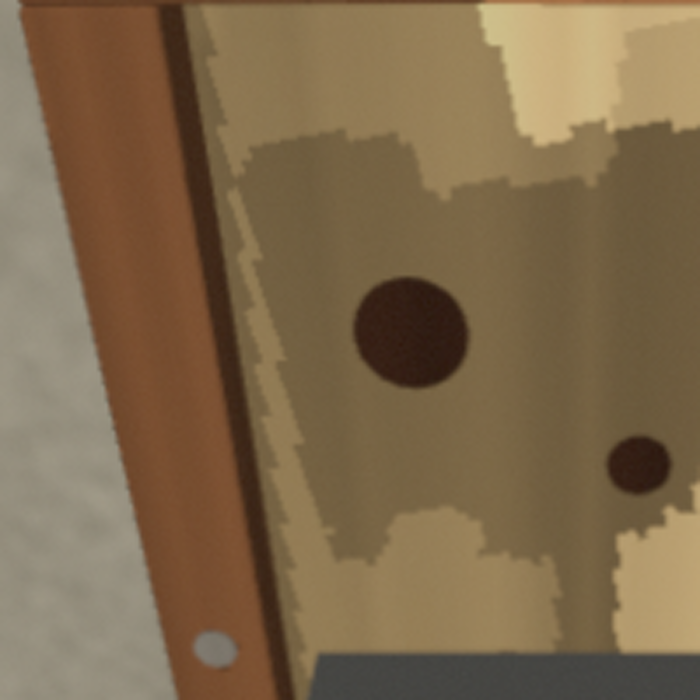

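View pics/c19.png

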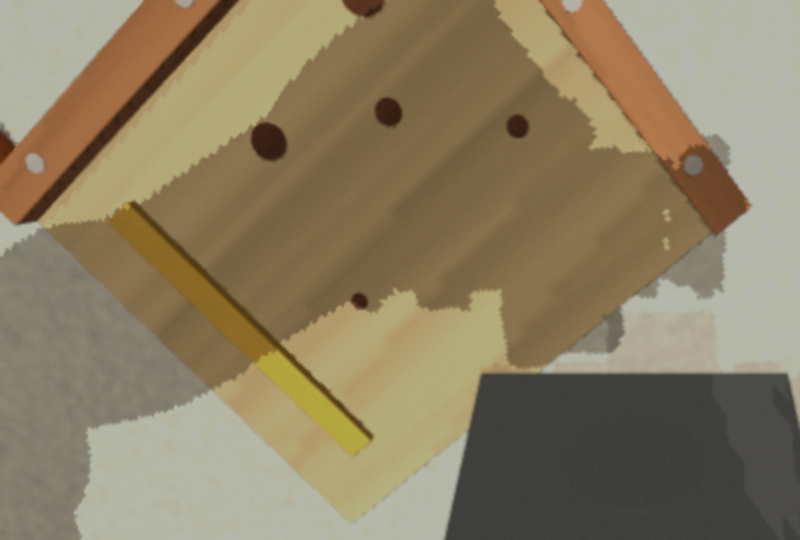

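```bash
python3 - <<'E'
from board import *
s=dict(np.load("w17.npz"));print("cam",s["cam_to_world"][:3,3].round(3))
c=lambda u,v:(150+u/3.5-.36,v/3.5-.36)
A=w_plane(s,[c(162,5),c(275,690)],.034);B=w_plane(s,[c(186,5),c(297,690)],.018);S=w_plane(s,[c(200,4),c(690,4)],.034)
for n,L in(("top edge",A),("base",B),("outer",w_plane(s,[c(20,5),c(178,690)],.034)),("short z34",S),("short z18",w_plane(s,[c(200,4),c(690,4)],.018))):
    d=L[1]-L[0];print(n,L.round(4).tolist(),np.degrees(np.arctan2(d[1],d[0])).round(2))
    a=np.radians(-11);X=np.array([np.cos(a),np.sin(a)]);Y=np.array([-X[1],X[0]])
    print("   in board est frame mm",[( ((p[:2]-[.666,.2367])@X*1e3).round(1),((p[:2]-[.666,.2367])@Y*1e3).round(1)) for p in L])
go("w16.npz",2,0,0,[(352,522,.018,-240,-200),(749,206,.034,20,-200),(714,233,.034,0,-200),(18,223,.034,-240,0),(0,207,.034,-240,20)][:4])
E
```

```text
cam [0.709 0.167 0.263]
top edge [[0.6669, 0.2362, 0.034], [0.549, 0.2602, 0.034]] 168.46
   in board est frame mm [(np.float64(0.9), np.float64(-0.4)), (np.float64(-119.4), np.float64(0.8))]
base [[0.6632, 0.2374, 0.018], [0.5369, 0.2622, 0.018]] 168.9
   in board est frame mm [(np.float64(-2.9), np.float64(0.2)), (np.float64(-131.6), np.float64(0.4))]
outer [[0.6708, 0.2558, 0.034], [0.5526, 0.2789, 0.034]] 168.95
   in board est frame mm [(np.float64(1.1), np.float64(19.6)), (np.float64(-119.4), np.float64(19.7))]
short z34 [[0.6659, 0.2309, 0.034], [0.6527, 0.1635, 0.034]] -101.07
   in board est frame mm [(np.float64(1.0), np.float64(-5.7)), (np.float64(0.9), np.float64(-74.4))]
short z18 [[0.6629, 0.2353, 0.018], [0.6488, 0.1632, 0.018]] -101.07
   in board est frame mm [(np.float64(-2.7), np.float64(-1.9)), (np.float64(-2.8), np.float64(-75.4))]
[0.6683 0.2372] -11.26 res mm [[-0.7, 0.5], [1.7, -0.8], [0.4, -0.9], [-1.4, 1.2]]
```

Request:
{"op": "arm_command", "data": {"steps": [-0.007,-0.02,0.025,-0.002,0.001,0.001,0.04,-0.014,-0.04,0.05,-0.002,0.001,0.001,0.04,-0.021,-0.058,0.074,-0.002,0.001,0.001,0.04,-0.021,-0.058,0.074,-0.002,0.001,0.001,0.04,-0.021,-0.058,0.074,-0.002,0.001,0.001,0.04]}}

```text
t: 25.1
tcp_pos: [0.6002, 0.2091, 0.0738]
eef_rot: [[-0.191, -0.89, -0.413], [-0.982, 0.173, 0.08], [0.0, 0.421, -0.907]]
contact_force: [-0.3, 0.1, -1.0]
finger_gap: 0.0538
```

```bash
sed -i 's/YAW=-11.0/YAW=-11.1/' tgt.py; python3 - <<'E'
from tgt import *
o=log();snap("wrist","w20");snap("scene","s20");P(*target(-.053,-.034,.005))
s=dict(np.load("s20.npz")); crop(s,260,420,200,310,5,"pics/d20.png")
E
```

```text
t 25.1 q [-32.4, 68.6, 37.7, 70.7, -43.5, 79.8, -88.8] p [0.6002, 0.2091, 0.0738] gap 0.0538 F [-0.3, 0.1, -1.0]
[[-0.191, -0.89, -0.413], [-0.982, 0.173, 0.08], [0.0, 0.421, -0.907]]
shift [-0.0055, -0.015, 0.0229] rot [-0.0029, -0.0002, 0.0016] rows>= 0.4
```

View pics/d20.png

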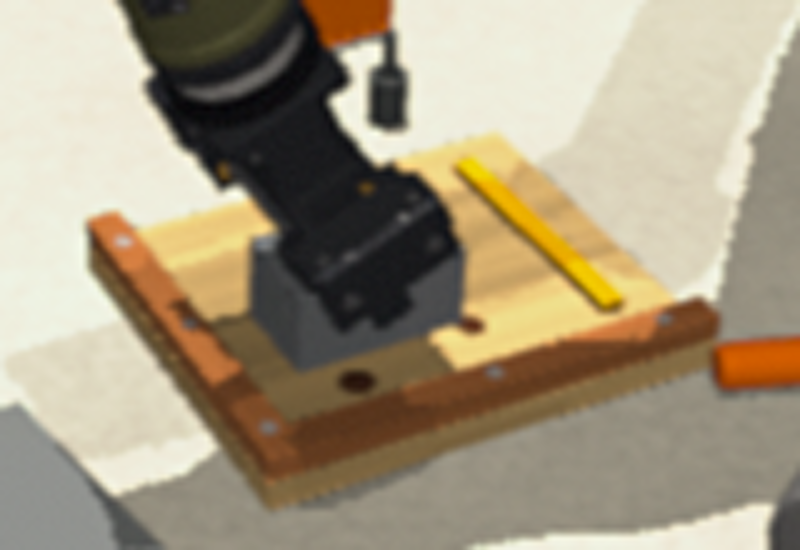

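View pics/w20.png

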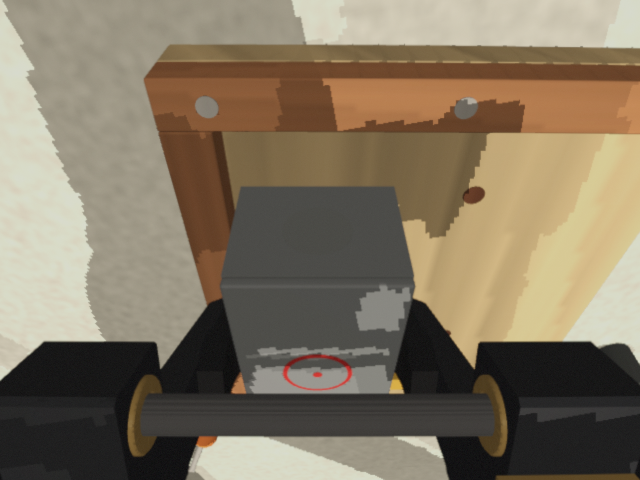

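Request:
{"op": "arm_command", "data": {"steps": [-0.002,-0.005,0.008,-0.003,0,0.001,0.04,-0.004,-0.01,0.016,-0.003,0,0.002,0.04,-0.0055,-0.015,0.023,-0.003,0,0.002,0.04,-0.0055,-0.015,0.023,-0.003,0,0.002,0.04,-0.0055,-0.015,0.023,-0.003,0,0.002,0.04]}}

```text
t: 25.82
tcp_pos: [0.6055, 0.2138, 0.047]
eef_rot: [[-0.193, -0.889, -0.415], [-0.981, 0.175, 0.081], [0.001, 0.423, -0.906]]
contact_force: [-0.4, -0.5, -1.6]
finger_gap: 0.0537
```

```bash
python3 - <<'E'
from tgt import *
o=log();snap("wrist","w21");P(*target(-.053,-.034,.002));P(*target(-.053,-.027,.002));P(*target(-.046,-.027,.002))
R=o["eef_rot"];f=R.T@np.array([np.cos(np.radians(-11.1)),np.sin(np.radians(-11.1)),0]);print("X in tool",f.round(3))
E
```

```text
t 25.825 q [-32.1, 71.0, 37.0, 69.1, -44.4, 78.9, -89.2] p [0.6055, 0.2138, 0.047] gap 0.0537 F [-0.4, -0.5, -1.6]
[[-0.193, -0.889, -0.415], [-0.981, 0.175, 0.081], [0.001, 0.423, -0.906]]
shift [-0.0001, -0.0011, 0.0027] rot [-0.0001, -0.0003, -0.0006] rows>= 0.0
shift [-0.0071, -0.0011, 0.0027] rot [-0.0001, -0.0003, -0.0006] rows>= 0.1
shift [-0.0071, -0.0075, -0.0002] rot [-0.0001, -0.0003, -0.0006] rows>= 0.2
X in tool [-0.    -0.906 -0.423]
```

View pics/w21.png

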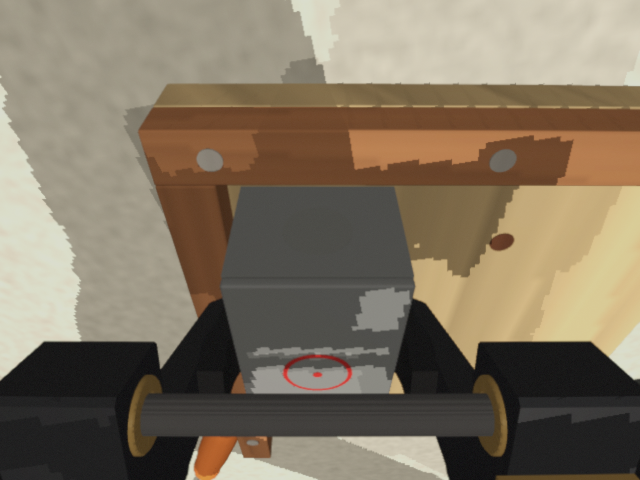

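Request:
{"op": "arm_command", "data": {"steps": [-0.002,-0.001,0.0027,0,0,-0.001,0.04,-0.004,-0.001,0.0027,0,0,-0.001,0.04,-0.0055,-0.001,0.0027,0,0,-0.001,0.04,-0.006,-0.001,0.0027,0,0,-0.001,0.04]}}

```text
t: 26.38
tcp_pos: [0.6064, 0.2197, 0.0443]
eef_rot: [[-0.192, -0.889, -0.415], [-0.981, 0.174, 0.081], [0.0, 0.422, -0.906]]
contact_force: [0.2, -0.5, -2.0]
finger_gap: 0.054
```

Request:
{"op": "arm_command", "data": {"steps": [-0.0005,0,0,0,0,0,0.04,-0.001,0,0,0,0,0,0.04,-0.0015,0,0,0,0,0,0.04]}}

```text
t: 26.75
tcp_pos: [0.6065, 0.2198, 0.0444]
eef_rot: [[-0.193, -0.889, -0.416], [-0.981, 0.176, 0.079], [0.003, 0.423, -0.906]]
contact_force: [-2.8, -4.0, 0.1]
finger_gap: 0.0539
```

Request:
{"op": "arm_command", "data": {"steps": [0,-0.002,-0.001,0,0,0,0.04,0,-0.0036,-0.0017,0,0,0,0.04,0,-0.005,-0.0023,0,0,0,0.04,0,-0.0055,-0.0025,0,0,0,0.04]}}

```text
t: 27.25
tcp_pos: [0.6124, 0.2186, 0.0443]
eef_rot: [[-0.193, -0.889, -0.416], [-0.981, 0.176, 0.079], [0.003, 0.423, -0.906]]
contact_force: [-1.6, -2.0, -2.2]
finger_gap: 0.0536
```

Request:
{"op": "arm_command", "data": {"steps": [0,-0.0005,-0.0002,0,0,0,0.04,0,-0.001,-0.0005,0,0,0,0.04,0,-0.0015,-0.0007,0,0,0,0.04]}}

```text
t: 27.62
tcp_pos: [0.6136, 0.2184, 0.0443]
eef_rot: [[-0.193, -0.888, -0.417], [-0.981, 0.176, 0.079], [0.003, 0.424, -0.906]]
contact_force: [-2.8, -2.7, -1.2]
finger_gap: 0.0541
```

Request:
{"op": "arm_command", "data": {"steps": [0,-0.0005,-0.0002,0,0,0,0.04,0,-0.001,-0.0005,0,0,0,0.04,0,-0.0018,-0.0008,0,0,0,0.04,0,-0.0018,-0.0008,0,0,0,0.04]}}

```text
t: 28.12
tcp_pos: [0.6137, 0.2184, 0.0445]
eef_rot: [[-0.193, -0.886, -0.421], [-0.981, 0.176, 0.08], [0.003, 0.429, -0.904]]
contact_force: [-7.5, -1.8, 0.2]
finger_gap: 0.054
```

```bash
python3 - <<'E'
from tgt import *
o=log();P(*target(-.046,-.027,.0))
E
```

```text
t 28.125 q [-31.7, 72.0, 37.0, 66.3, -44.3, 80.5, -90.6] p [0.6137, 0.2184, 0.0445] gap 0.054 F [-7.5, -1.8, 0.2]
[[-0.193, -0.886, -0.421], [-0.981, 0.176, 0.08], [0.003, 0.429, -0.904]]
shift [-0.0011, -0.0008, 0.0022] rot [0.0065, -0.0027, -0.0016] rows>= 0.0
```

Request:
{"op": "arm_command", "data": {"steps": [0,-0.0004,0.0009,0.003,-0.002,0,0.04,0,-0.0008,0.0018,0.006,-0.003,0,0.04,0,-0.001,0.0025,0.006,-0.003,0,0.04,0,-0.001,0.0025,0.006,-0.003,0,0.04]}}

```text
t: 28.62
tcp_pos: [0.6136, 0.2183, 0.0418]
eef_rot: [[-0.194, -0.889, -0.415], [-0.981, 0.176, 0.082], [0.0, 0.423, -0.906]]
contact_force: [-4.4, -2.7, 0.6]
finger_gap: 0.054
```

```bash
python3 - <<'E'
from tgt import *
o=log();snap("wrist","w22");snap("scene","s22");P(*target(-.046,-.027,.0))
s=dict(np.load("s22.npz")); crop(s,260,420,200,310,5,"pics/d22.png")
E
```

```text
t 28.625 q [-31.8, 72.0, 36.9, 66.9, -44.6, 79.7, -90.3] p [0.6136, 0.2183, 0.0418] gap 0.054 F [-4.4, -2.7, 0.6]
[[-0.194, -0.889, -0.415], [-0.981, 0.176, 0.082], [0.0, 0.423, -0.906]]
shift [-0.0011, 0.0003, -0.0003] rot [0.0005, 0.0002, -0.0016] rows>= 0.0
```

View pics/w22.png

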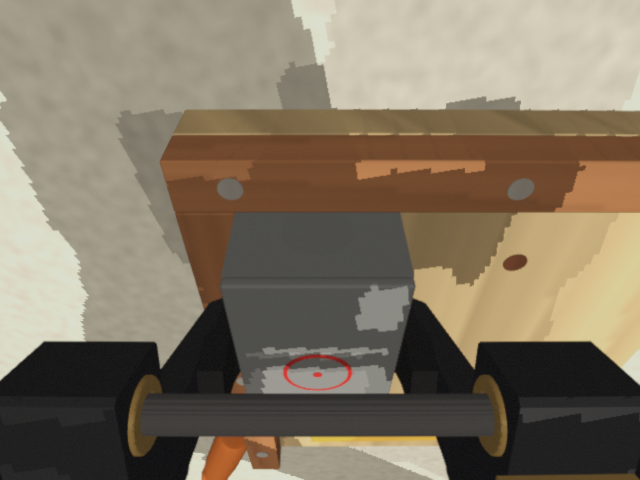

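View pics/d22.png

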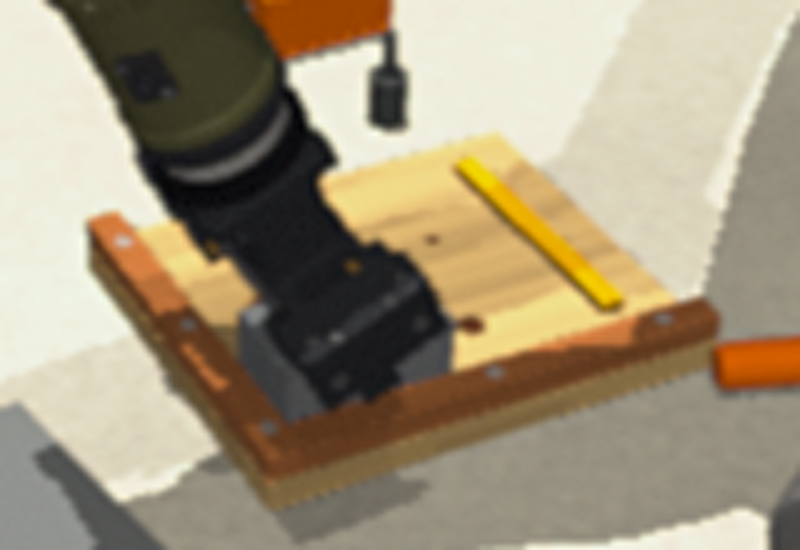

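Request:
{"op": "arm_command", "data": {"steps": [-0.0003,-0.0002,0.0005,0,0,0,0.04,-0.0005,-0.0004,0.001,0,0,0,0.04,-0.0005,-0.0006,0.0015,0,0,0,0.04]}}

```text
t: 29.1
tcp_pos: [0.6136, 0.2184, 0.0407]
eef_rot: [[-0.194, -0.889, -0.415], [-0.981, 0.176, 0.081], [0.001, 0.423, -0.906]]
contact_force: [-4.8, -4.3, 4.9]
finger_gap: 0.0539
```

Request:
{"op": "arm_command", "data": {"steps": [0,-0.0003,0.0006,0,0,0,0.04,0,-0.0005,0.001,0,0,0,0.04]}}

```text
t: 29.35
tcp_pos: [0.6136, 0.2184, 0.0407]
eef_rot: [[-0.194, -0.888, -0.416], [-0.981, 0.176, 0.081], [0.001, 0.424, -0.906]]
contact_force: [-4.6, -2.4, 9.1]
finger_gap: 0.054
```

Firmly seated on the board and both fences; release in small steps.

Request:
{"op": "arm_command", "data": {"steps": [0,0,0,0,0,0,0.053,0,0,0,0,0,0,0.056,0,0,0,0,0,0,0.06,0,0,0,0,0,0,0.066,0,0,0,0,0,0,0.072,0,0,0,0,0,0,0.078,0,0,0,0,0,0,0.08]}}

```text
t: 30.22
tcp_pos: [0.6136, 0.2184, 0.0406]
eef_rot: [[-0.194, -0.889, -0.416], [-0.981, 0.176, 0.082], [0.001, 0.424, -0.906]]
contact_force: [-0.9, 0.3, -0.5]
finger_gap: 0.0798
```

```bash
python3 - <<'E'
from tgt import *
o=log();snap("wrist","w23")
s=dict(np.load("w23.npz")); crop(s,160,440,190,310,2.8,"pics/c23.png")
E
```

```text
t 30.225 q [-31.7, 72.1, 36.9, 66.8, -44.6, 79.7, -90.3] p [0.6136, 0.2184, 0.0406] gap 0.0798 F [-0.9, 0.3, -0.5]
[[-0.194, -0.889, -0.416], [-0.981, 0.176, 0.082], [0.001, 0.424, -0.906]]
```

View pics/w23.png

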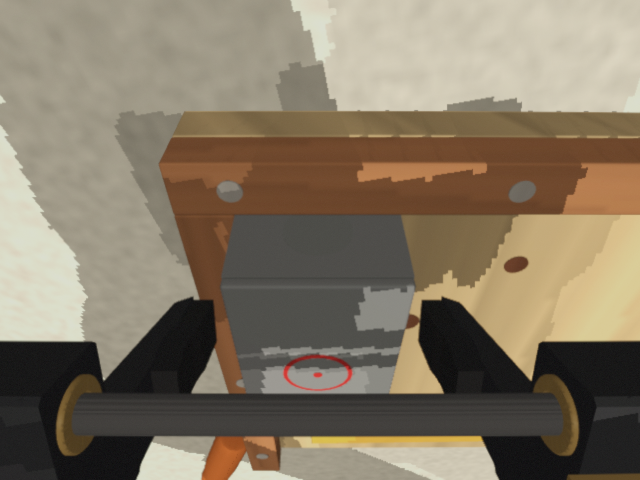

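View pics/c23.png

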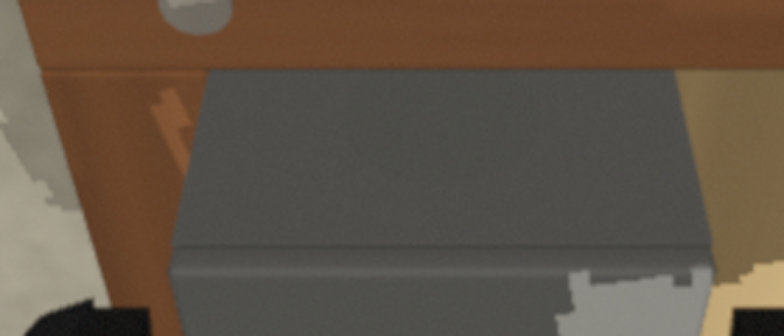

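Request:
{"op": "arm_command", "data": {"steps": [0,0,-0.015,0,0,0,0.08,0,0,-0.04,0,0,0,0.085,0,0,-0.08,0,0,0,0.088,0,0,-0.12,0,0,0,0.088,0,0,-0.12,0,0,0,0.088]}}

```text
t: 30.9
tcp_pos: [0.6667, 0.2072, 0.1535]
eef_rot: [[-0.194, -0.892, -0.408], [-0.981, 0.176, 0.081], [-0.0, 0.416, -0.909]]
contact_force: [-0.3, 0.4, -0.4]
finger_gap: 0.0879
```

```bash
python3 - <<'E'
from tgt import *
o=log();P([.56,.17,.26],RT(-11,-90)); snap("wrist","w24")
E
```

```text
t 30.9 q [-27.7, 68.5, 39.2, 52.1, -41.6, 94.3, -96.4] p [0.6667, 0.2072, 0.1535] gap 0.0879 F [-0.3, 0.4, -0.4]
[[-0.194, -0.892, -0.408], [-0.981, 0.176, 0.081], [-0.0, 0.416, -0.909]]
shift [0.0572, 0.133, -0.0563] rot [0.4294, 0.0012, -0.0032] rows>= 2.5
```

View pics/w24.png

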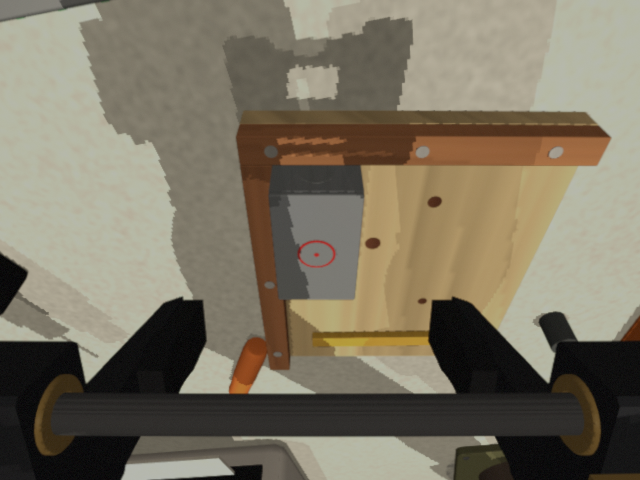

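```bash
python3 - <<'E'
from tgt import *
P([.53,.13,.26],RT(-11,-75))
E
```

```text
shift [0.1026, 0.1521, -0.0493] rot [0.6955, 0.0004, -0.0037] rows>= 3.7
```

Request:
{"op": "arm_command", "data": {"steps": [0.02,0.03,-0.025,0.15,0,0,0.088,0.045,0.07,-0.04,0.3,0,0,0.088,0.075,0.11,-0.045,0.5,0,0,0.088,0.103,0.152,-0.049,0.695,0,-0.004,0.088,0.103,0.152,-0.049,0.695,0,-0.004,0.088,0.103,0.152,-0.049,0.695,0,-0.004,0.088]}}

```text
t: 31.7
tcp_pos: [0.5273, 0.1304, 0.2592]
eef_rot: [[-0.19, -0.949, 0.25], [-0.982, 0.184, -0.047], [-0.001, -0.255, -0.967]]
contact_force: [0.4, 0.2, 0.3]
finger_gap: 0.0877
```

```bash
python3 - <<'E'
from tgt import *
log(); s=snap("wrist","w25");snap("scene","s25"); snap("top","t25")
s=dict(np.load("s25.npz")); crop(s,260,420,200,310,5,"pics/d25.png")
E
```

```text
t 31.7 q [-53.8, 35.9, 50.4, 116.8, -43.9, 31.2, -77.0] p [0.5273, 0.1304, 0.2592] gap 0.0877 F [0.4, 0.2, 0.3]
[[-0.19, -0.949, 0.25], [-0.982, 0.184, -0.047], [-0.001, -0.255, -0.967]]
```

View pics/w25.png

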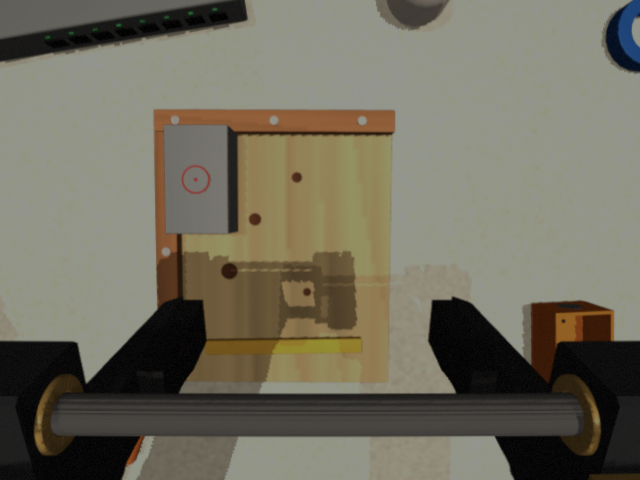

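View pics/d25.png

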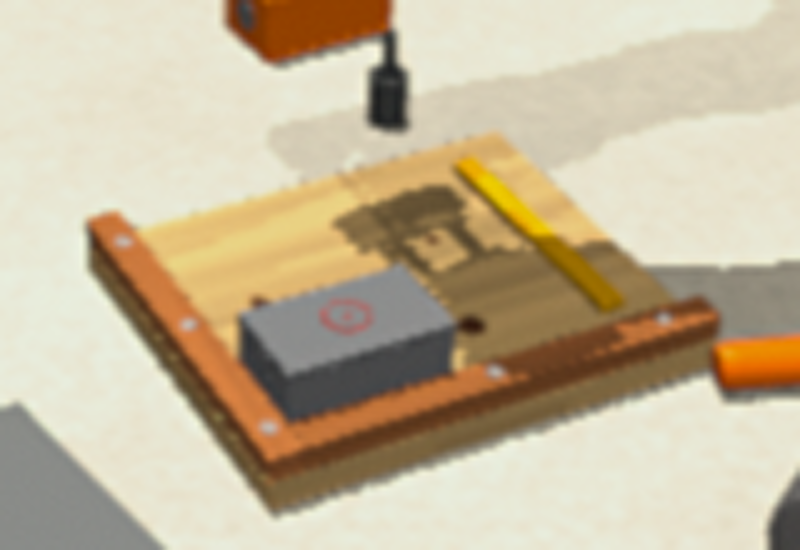

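View pics/t25.png

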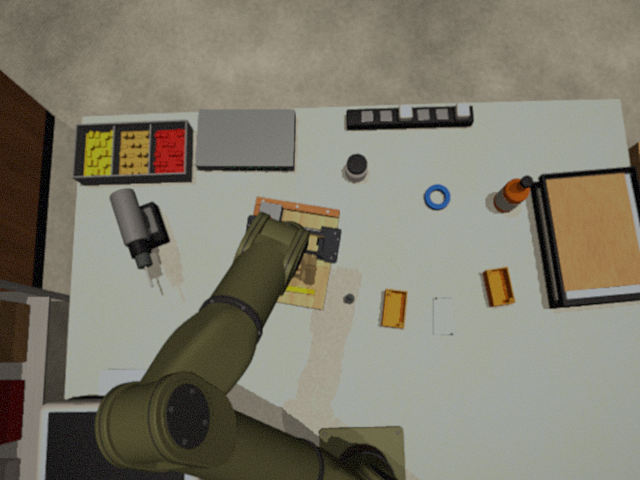

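```bash
python3 - <<'E'
from tgt import *
s=dict(np.load("w25.npz")); crop(s,145,265,100,250,4,"pics/c25.png"); crop(s,145,405,100,390,2,"pics/c26.png")
E
```

```text
(no output)
```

View pics/c25.png

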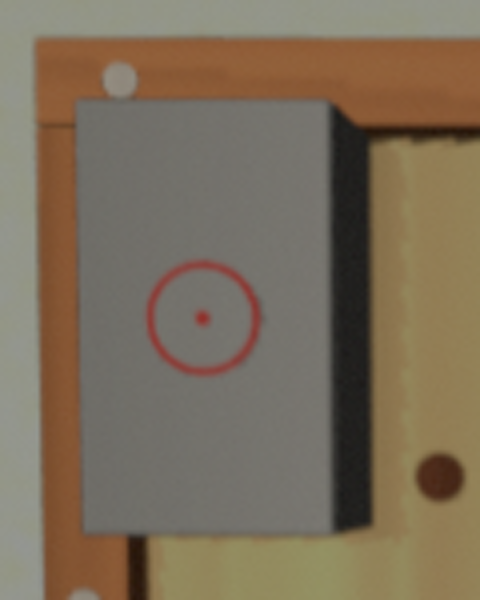

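View pics/c26.png

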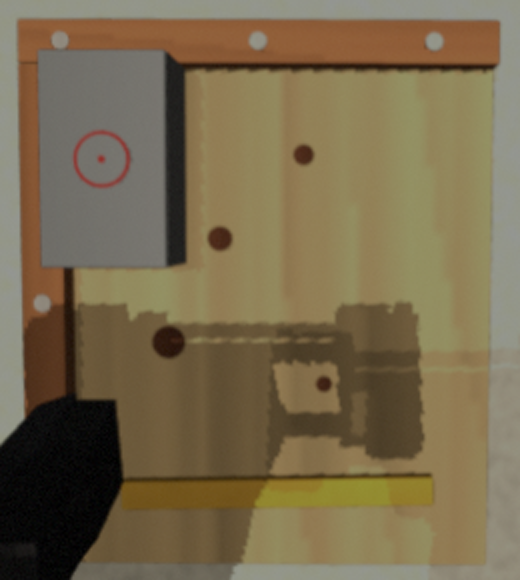

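```bash
python3 - <<'E'
from board import *
v=go("w25.npz",2,145,100,[(18,20,.034,20,20),(499,21,.034,20,-200),(498,66,.034,0,-200),(486,564,.018,-240,-200)])
s=dict(np.load("w25.npz"))
c=lambda u,w:(145+u/4-.375,100+w/4-.375)
W=w_plane(s,[c(76,100),c(331,101),c(333,532),c(82,532)],.064)
def tob(v,W):
    a=v[2];X=np.array([np.cos(a),np.sin(a)]);Y=np.array([-X[1],X[0]]);d=W[:,:2]-v[:2];return np.c_[d@X,d@Y]*1e3
print("image-fit frame",tob(v,W).round(1).tolist(),tob(v,W).mean(0)); 
v2=np.array([.6665,.2367,np.radians(-11.1)]);print(tob(v2,W).round(1).tolist(),tob(v2,W).mean(0))
e=W[0]-W[3];print("yaw",np.degrees(np.arctan2(e[1],e[0])),np.degrees(np.arctan2(*(W[1]-W[2])[[1,0]])))
# depth check of top face
u,p=cloud(s,170,228,130,230);print("top z",np.median(p[:,2]));A=np.c_[p[:,:2],np.ones(len(p))];print("slope deg",np.degrees(np.linalg.lstsq(A,p[:,2],rcond=None)[0][:2]))
# bystanders vs start, differences
a=dict(np.load("top0.npz"))["color"].astype(int);b=dict(np.load("t25.npz"))["color"].astype(int)
for n,(x0,x1,y0,y1) in dict(cover=(425,460,290,342),tape=(420,455,180,215),saw=(340,358,288,306),jar=(342,372,148,184),cleaner=(490,535,170,215),drill=(105,175,185,300)).items():
    print(n,(np.abs(a-b)[y0:y1,x0:x1].max(2)>50).sum())
E
```

```text
[0.6671 0.2372] -11.09 res mm [[0.3, 0.7], [0.2, -0.3], [0.4, -0.6], [-0.9, 0.1]]
image-fit frame [[0.2, -0.5], [-0.0, -54.4], [-90.6, -54.0], [-90.8, -0.3]] [-45.29948345 -27.30244588]
[[0.8, 0.1], [0.5, -53.7], [-90.1, -53.4], [-90.3, 0.3]] [-44.76730221 -26.67587222]
yaw -11.251446106496449 -11.316365080284324
top z 0.06489472949915392
slope deg [-10.78053059 -34.72603609]
cover 0
tape 0
saw 0
jar 0
cleaner 0
drill 0
```

```bash
python3 - <<'E'
from h import *
s=dict(np.load("w25.npz"))
u,p=cloud(s,172,220,132,226);k=abs(p[:,2]-.065)<.01;print(k.mean());p=p[k]
A=np.c_[p[:,:2],np.ones(len(p))];c=np.linalg.lstsq(A,p[:,2],rcond=None)[0];print("slope deg",np.degrees(c[:2]),p[:,2].min(),p[:,2].max())
s0=dict(np.load("scene0.npz"));s1=dict(np.load("s25.npz"))
d=np.abs(s0["color"].astype(int)-s1["color"].astype(int)).max(2)
print("driver",(d[262:280,405:440]>50).sum(),"pencil",(d[225:265,348:388]>50).sum())
E
```

```text
0.9962322695035462
slope deg [ 0.01748918 -0.0709189 ] 0.06215231288728157 0.0683881948104223
driver 173 pencil 631
```

```bash
python3 - <<'E'
from h import *
a=cv2.imread("pics/scene0.png")[210:300,330:490];b=cv2.imread("pics/s25.png")[210:300,330:490]
cv2.imwrite("pics/cmp.png",cv2.resize(np.vstack([a,b]),None,fx=3.2,fy=3.2))
E
```

```text
(no output)
```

View pics/cmp.png

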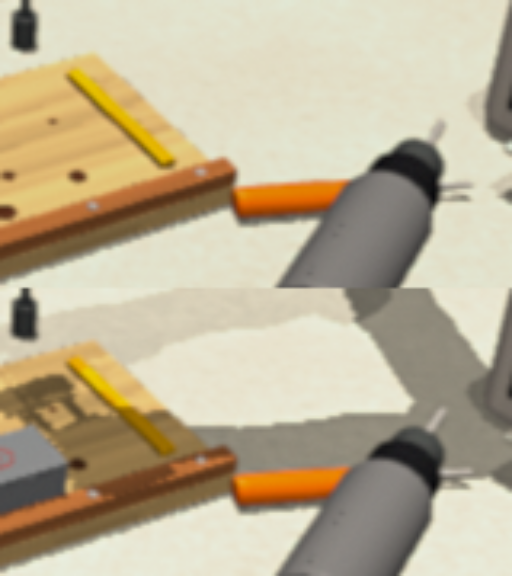

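Nothing has moved; the differences are shadows. Handing in.

```bash
python3 - <<'E'
from station import bot
print(bot.sign_off())
E
```

```text
the job is handed in; nothing more can be done
None
```

The junction box is mouth down in the corner of the drilling board, touching both fences, let go, and the job is handed in. It took about 32 s of the 67 s allowed.

**How it was turned:** I gripped the box across its 54 mm width with the tool tilted and stood it on an end on the desk. There I let go, and it stood at rest. I then took a fresh grip from the back side and turned it mouth down. I slid it first against the long fence, then the short one, until contact forces of about 5 to 7 N showed, pressed it down onto the board (about 9 N), and opened the fingers in small steps.

**Last checks by wrist camera:**

| Quantity | Measured | Wanted |
|---|---|---|
| Box centre, x in the board frame | about -45 mm | -48.5 to -43 mm |
| Box centre, y in the board frame | about -27 mm | -29.5 to -24 mm |
| Angle to the fences | about 0.2° | under 2.3° |
| Tilt of the back face | about 0.1° | under 3° |
| Height of the back face above the desk | 65 mm (nominal 64 mm) | |

- **Bystanders:** the start and end pictures show none of them moved. The only differences were arm shadows over the pencil and driver.
- **Disagreements:** after the first set-down, the camera and the arm's own position differed by 2 to 4 mm on where the box stood, so I took a value between them. One first tilt reading (about -35°) was spoiled by a few bad depth pixels; with those left out it came to 0.1°.
- **Early misstep:** one test tilt near the start ran into a wrist joint limit, well clear of everything, and I backed out of it.

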